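# Snap the lens cover into the work lamp

## Robot

A 6-joint arm with a two-finger parallel gripper is mounted at the origin on a cart in front of the work surface, level with it; the furniture and walls round the work are solid. World frame = base frame: x ahead of the robot, y to its left, z up, the work surface at z = 0. Lengths are in mm, angles in rad, forces in N, time in s.
With the tool pointing down it reaches from about 350 to 725 mm from the base axis. Payload 6 kg.
Tool frame: the origin (TCP) lies midway between the tips of the shut fingers; the grasp point (between the pads) lies 19 mm behind it; z points along the fingers, x is the direction in which the jaws open and shut, and the axes are right-handed (so a half turn about z gives the same grasp; the last joint's range is limited). The gripper opens to 85 mm and grips with 20 to 120 N. Pads are 22 mm wide; open, the fingers measure 114 mm over their backs; the gripper's body (76 mm by 85 mm) begins 54 mm behind the grasp point. The pads swing forward as they close: fully open they stand 13 mm farther back than shut.
Start: joints at [-0.934, 0.04, 0.085, 0, -1.615, -0.334], TCP at [178.925, -572.677, 231.261] pointing down, gripper open.
Joint ranges: [-2.56, 2.56], [-1.29, 2.01], [-1.08, 1.49], [-3.29, 1.98], [-2.81, -0.18], [-2.99, 2.99]. Speed limits (rad/s): [2.57, 2.57, 3.01, 3.14, 3.14, 3.14].

## Interface

Orientations are given as a 3x3 rotation matrix whose columns are the frame's x, y, z axes.
In Python, from bench import robot gives the robot as it stands. The module is installed in compiled form; this text tells all that it offers.
- The arm moves only by the shell command python3 -m inch 'ROWS' [FORCE]. ROWS is JSON, a list of rows, each an object of numbers: "tx", "ty", "tz": the shift along the tool's x, y, z in cm; "wx", "wy", "wz": the turn, a rotation vector about the tool's x, y, z in degrees; "hand": the gripper's target within -1 to 1 (shut at 1, half-way at 0, fully open at -1). In form: [{"tx": .., "ty": .., "tz": .., "wx": .., "wy": .., "wz": .., "hand": ..}, ...]. A call has exactly 5 rows; each row shifts and turns the commanded pose from where the row before left it, along the tool's axes as they then stand; what a row does not reach is not made up. A row lasts 1/12 s, in which the tool goes at most 41.7 mm and 7.16 degrees, less where a joint would pass 70% of its speed; a pose out of reach is approached as far as the arm can. A call with a gripper value outside its range is refused whole. The fingers move at their own pace and stop on an object; FORCE is the grip in N (left out, the last holds). Time passes only in rows, so rows that do not move let the fingers close, or fill a call up. It gives the time, the measured TCP pose, the force and the opening at its end, in the units of the state.
- robot.state(): the state, without advancing time (a new reading comes with each control period).
- robot.capture(name): name is "scene" or "top" or "wrist"; returns a dict with "image" (400x640x3 uint8, red, green, blue), "intrinsics" (3x3 intrinsics, pixels), "k1" (the pictures are not rectified: a ray, as slopes to the right and down, at radius r is drawn at 1 + k1 r^2 times it, then the intrinsics apply), "T" (4x4, takes a point from camera to world coordinates); the wrist camera has in their place "mount" (4x4, takes a point from camera to tool coordinates, whose origin is the TCP and whose axes are the tool frame's). Camera axes: x right, y down, z forward; pixel columns grow to the right and rows downward; lengths in mm; the calibration is good to about 2 mm. A picture is of the moment at which its call begins: read the wrist's pose just before it. There is no depth.
- robot.close_job(): hands the job in, once; it reports no verdict.
The state is a dict: "t": time; "joint_positions": joint angles; "joint_velocities": joint speeds; "joint_torque": joint torques, N m; "position": TCP position; "orientation": TCP orientation; "ft_force": force on the tool from outside, world axes, zero at the start; "ft_torque": the same for the moment, N m; "width": finger opening in mm.
Only numpy, scipy, OpenCV 4.12 (cv2) and the standard library are available. Lean on these libraries where they do the work, as an engineer would, in place of code of your own. Each camera call takes 0.05 s, during which the arm holds its last target.

## Task

Lay the white lens cover, lens up, in the opening of the blue work lamp so that it rests on the two spring catches, and let go of it without forcing it in. Then take the cork block out of its tray and press the cover straight down with it until both ends have snapped fully home under the catches. Put the block back flat in its tray, and leave the other things on the bench where they lie.

Things in the scene. Friction and masses are not known exactly. Their poses are not given: they have to be found in the camera images.
- lamp: Blue work-lamp head lying on its back, fixed to the bench; outside 168 x 103 mm, rim 44 mm above the bench (51 at the short ends), fins 5 mm out of its short ends, cable gland 12 mm out of a long side. x along its length, z up; origin at the centre of its underside. Open on top: recess 146 x 81 mm with a 5 mm sloping lead-in; a black ledge inside is the seat of the lens cover.
- lamp_seat (a point): Centre of the seat, 22 mm above the bench, axes as the lamp's. The cover's origin comes here when home. In the middle of each short wall a round-nosed spring catch, 46 mm wide, stands 7.5 mm out, underside 12.8 mm above the seat; it gives way into the wall and springs out over the flange when the cover is home. Resting on the catches the cover's underside is about 13 mm above this point.
- lens_cover: Lens cover, 0.12 kg: black flange 140 x 76 x 12 mm (short ends slope in to 124 mm at the bottom) with a raised white lens 112 x 52 mm, upright sides, flat top, 35 mm high overall. x along its length, z up; origin at the centre of its underside. Starts flat on the bench, lens up. Take it across the 52 mm lens. Fits either way round; play 3 mm at each end, 2.5 mm at each side.
- lens_end_a (a point): Point on the underside of the lens cover, on its centre line 60 mm from the centre towards its +x end. Pushing one end past its catch takes about 5 to 12 N straight down, both together up to about 20 N; then it drops onto the seat and stays.
- lens_end_b (a point): Point on the underside of the lens cover, on its centre line 60 mm from the centre towards its -x end.
- cork_block: The pusher: brown cork block, 63 mm (x) x 113 mm (y) x 34 mm (z), 0.1 to 0.15 kg, a plain solid block; origin at the centre of its underside. It starts flat in the tray. Take it across its 63 mm width, fingertips at least 8 mm above its underside.
- rest_tray: Shallow plywood tray, fixed to the bench, 120 mm (x) x 156 mm (y), walls 6 mm thick and 12 mm high, floor 6 mm thick (inside 108 x 144 mm, floor 6 mm above the bench); origin at the centre of its underside. The cork block starts in it.
- driver_red: Bystander: red-handled screwdriver, 194 x 28 x 31 mm, lying on the bench; origin at the centre of its underside.
- masking_roll: Bystander: roll of masking tape lying flat, 96 mm across, 24 mm high; origin at the centre of its underside.
- wax_tin: Bystander: round flat tin, 73 mm across, 26 mm high; origin at the centre of its underside.
- pencil_flat: Bystander: red flat carpenter's pencil, 168 x 12 x 10 mm; origin at the centre of its underside.
- offcut_0: Bystander: wood offcut, 40 x 160 x 18 mm; origin at the centre of its underside.

How it is judged:
By the outcome, as a careful person would: the job done as asked, in the order asked, and still so for the second after the job is handed in, with the robot touching nothing.
It also fails if it takes over 58 s, if anything falls off the work surface, if the arm or the gripper's body presses on something with over 40 N, if the wrist force passes 120 N, or if a joint passes its speed limit or range.

## Working session

There is one attempt and no reset: what is moved stays moved. The work goes in short steps, Python scripts to look and compute and a shell command to move; the robot and the scene stay as the last step left them, time stands still between calls to the robot, and variables do not carry over. Pictures are saved under pics/ and viewed, and the job is handed in when it is done.

```bash
mkdir -p pics; ls; python3 - <<'E'
from bench import robot
import cv2,numpy as np,pickle
s=robot.state();print(s)
for n in("scene","top","wrist"):
    c=robot.capture(n);cv2.imwrite(f"pics/{n}0.png",c["image"][:,:,::-1]);pickle.dump((s,c),open(f"{n}0.pkl","wb"))
    print(n,{k:np.round(v,4).tolist() for k,v in c.items() if k!="image"})
E
```

```text
pics
{'t': 0.0, 'joint_positions': array([-9.34274758e-01,  4.08236312e-02,  8.37744288e-02, -4.69551566e-04,
       -1.61555928e+00, -3.33704111e-01]), 'joint_velocities': array([-0.00116863,  0.0006826 , -0.00016701, -0.00333834, -0.00241715,
       -0.00089042]), 'joint_torque': array([ 1.11977141e-05, -3.68202996e+01,  3.47422743e+01,  6.93245530e+00,
       -5.37021944e-03, -3.58416162e-05]), 'position': array([ 178.89260127, -572.33514994,  230.25103047]), 'orientation': array([[-2.98229647e-01,  9.54493891e-01, -6.99933483e-04],
       [ 9.54492324e-01,  2.98230431e-01,  1.73610755e-03],
       [ 1.86584552e-03, -1.50322393e-04, -9.99998248e-01]]), 'ft_force': array([ 0.19889223,  0.29035863, -0.34348714]), 'ft_torque': array([-0.03640997,  0.0167538 , -0.03493699]), 'width': 85.39326725493794}
scene {'intrinsics': [[426.4933, 0.0, 314.0081], [0.0, 426.4933, 203.0765], [0.0, 0.0, 1.0]], 'k1': -0.1002, 'T': [[-0.4573, -0.5886, 0.6666, -357.5132], [-0.8892, 0.2892, -0.3546, 547.4411], [0.016, -0.7549, -0.6556, 955.889], [0.0, 0.0, 0.0, 1.0]]}
top {'intrinsics': [[391.3579, 0.0, 316.8111], [0.0, 391.3579, 204.7403], [0.0, 0.0, 1.0]], 'k1': -0.0876, 'T': [[0.0209, -0.9978, 0.0635, 496.4579], [-0.9997, -0.0217, -0.0112, 75.0273], [0.0126, -0.0632, -0.9979, 1156.0606], [0.0, 0.0, 0.0, 1.0]]}
wrist {'intrinsics': [[301.0441, 0.0, 320.046], [0.0, 301.0441, 197.8614], [0.0, 0.0, 1.0]], 'k1': 0.0128, 'mount': [[1.0, -0.0005, 0.0014, -0.1108], [0.0001, 0.9545, 0.2982, -76.9598], [-0.0015, -0.2982, 0.9545, -143.466], [0.0, 0.0, 0.0, 1.0]]}
```

View pics/scene0.png

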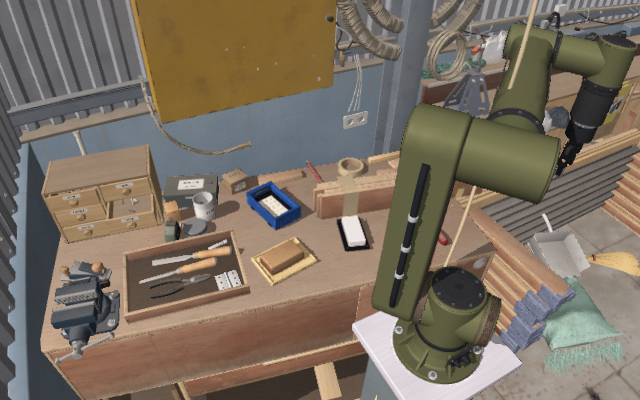

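View pics/top0.png

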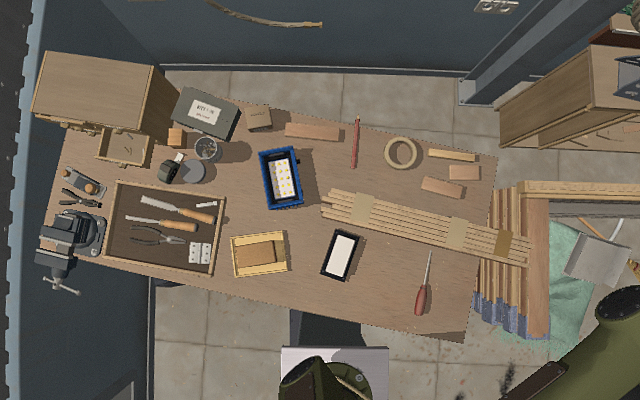

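View pics/wrist0.png

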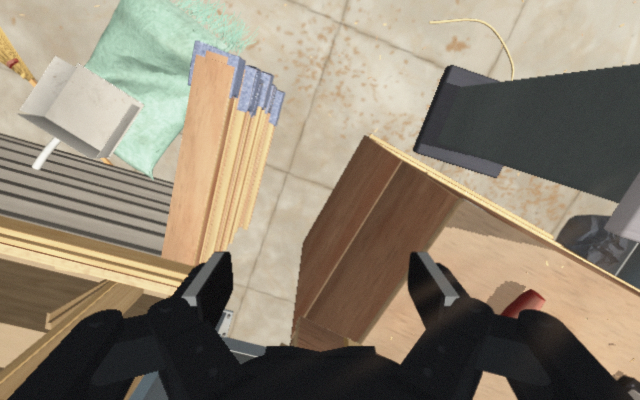

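The top view shows the lamp at about (281,178), the cover at (341,255), and the tray with the block at (259,253). A strapped stack of planks runs between the lamp and cover area and the right side. Next I'll measure positions from the top camera.

```bash
cat > h.py <<'E'
import cv2,numpy as np,pickle
def camT(s,c):
    if "T" in c: return c["T"]
    T=np.eye(4);T[:3,:3]=s["orientation"];T[:3,3]=s["position"];return T@c["mount"]
def ray(uv,c):
    K=c["intrinsics"];d=np.array([(uv[0]-K[0,2])/K[0,0],(uv[1]-K[1,2])/K[1,1]])
    u=d.copy()
    for _ in range(20): u=d/(1+c["k1"]*(u@u))
    return np.array([u[0],u[1],1.])
def onplane(uv,z,s,c):
    T=camT(s,c);d=T[:3,:3]@ray(uv,c);o=T[:3,3];return o+d*(z-o[2])/d[2]
def proj(P,s,c):
    T=camT(s,c);p=T[:3,:3].T@(np.asarray(P,float)-T[:3,3]);u=p[:2]/p[2];u=u*(1+c["k1"]*(u@u));K=c["intrinsics"]
    return np.array([K[0,0]*u[0]+K[0,2],K[1,1]*u[1]+K[1,2]])
def rect(pts):
    (cx,cy),(w,h),a=cv2.minAreaRect(np.float32(pts)[:,:2])
    if w<h: w,h,a=h,w,a+90
    return np.round([cx,cy,w,h,(a+90)%180-90],1)  # long axis angle deg in world
def blob(mask,roi):
    m=np.zeros_like(mask);x0,y0,x1,y1=roi;m[y0:y1,x0:x1]=mask[y0:y1,x0:x1]
    cs,_=cv2.findContours(m,cv2.RETR_EXTERNAL,cv2.CHAIN_APPROX_NONE)
    return max(cs,key=cv2.contourArea)[:,0,:]
def shot(n,name):
    from bench import robot
    s=robot.state();c=robot.capture(n);cv2.imwrite(f"pics/{name}.png",c["image"][:,:,::-1]);pickle.dump((s,c),open(f"{name}.pkl","wb"));return s,c
E
python3 - <<'E'
from h import *
s,c=pickle.load(open("top0.pkl","rb"))
im=c["image"];hsv=cv2.cvtColor(im,cv2.COLOR_RGB2HSV);H,S,V=cv2.split(hsv)
white=((S<60)&(V>170)).astype(np.uint8)
b=blob(white,(315,220,370,290));print("lens",rect([onplane(p,35,s,c) for p in b]))
dark=((V<70)).astype(np.uint8)|white
b=blob(dark,(315,220,370,290));print("flange",rect([onplane(p,12,s,c) for p in b]))
blue=((H>100)&(H<125)&(S>120)&(V>50)).astype(np.uint8)
b=blob(blue,(250,140,310,215));print("lamp",rect([onplane(p,44,s,c) for p in b]),b.min(0),b.max(0))
print(hsv[255,262],hsv[253,237],hsv[265,280])
cv2.imwrite("pics/crop0.png",cv2.resize(im[130:300,220:400,::-1],None,fx=4,fy=4,interpolation=cv2.INTER_NEAREST)[:600])
s,c=pickle.load(open("scene0.pkl","rb"))
im=c["image"]
cv2.imwrite("pics/crop1.png",cv2.resize(im[150:300,240:440,::-1],None,fx=4,fy=4,interpolation=cv2.INTER_CUBIC)[:600])
E
```

```text
Traceback (most recent call last):
  File "h.py", line 16, in rect
    (cx,cy),(w,h),a=cv2.minAreaRect(np.float32(pts)[:,:2])
                    ~~~~~~~~~~~~~~~^^^^^^^^^^^^^^^^^^^^^^^
cv2.error: OpenCV(4.12.0) /io/opencv/modules/imgproc/src/convhull.cpp:143: error: (-215:Assertion failed) total >= 0 && (depth == CV_32F || depth == CV_32S) in function 'convexHull'
```

```bash
sed -i 's/cv2.minAreaRect(np.float32(pts)\[:,:2\])/cv2.minAreaRect(np.ascontiguousarray(np.float32(pts)[:,:2]))/' h.py
python3 - <<'E'
from h import *
s,c=pickle.load(open("top0.pkl","rb"))
im=c["image"];hsv=cv2.cvtColor(im,cv2.COLOR_RGB2HSV);H,S,V=cv2.split(hsv)
white=((S<60)&(V>170)).astype(np.uint8)
b=blob(white,(315,220,370,290));print("lens",rect([onplane(p,35,s,c) for p in b]))
dark=((V<70)).astype(np.uint8)|white
b=blob(dark,(315,220,370,290));print("flange",rect([onplane(p,12,s,c) for p in b]))
blue=((H>100)&(H<125)&(S>120)&(V>50)).astype(np.uint8)
b=blob(blue,(250,140,310,215));print("lamp",rect([onplane(p,44,s,c) for p in b]),b.min(0),b.max(0))
print(hsv[255,262],hsv[253,237],hsv[265,280])
cv2.imwrite("pics/crop0.png",cv2.resize(im[130:280,220:400,::-1],None,fx=4,fy=4,interpolation=cv2.INTER_NEAREST)[:600])
s,c=pickle.load(open("scene0.pkl","rb"))
im=c["image"]
cv2.imwrite("pics/crop1.png",cv2.resize(im[150:300,240:440,::-1],None,fx=4,fy=4,interpolation=cv2.INTER_CUBIC)[:600])
E
```

```text
lens [424.5  -5.4 109.7  50.6 -18.3]
flange [424.3  -7.4 141.2  75.6 -18.2]
lamp [642.2 167.  173.3 102.3  12.3] [258 146] [303 209]
[ 16 118 168] [ 16 123 179] [ 19 111 220]
```

View pics/crop0.png

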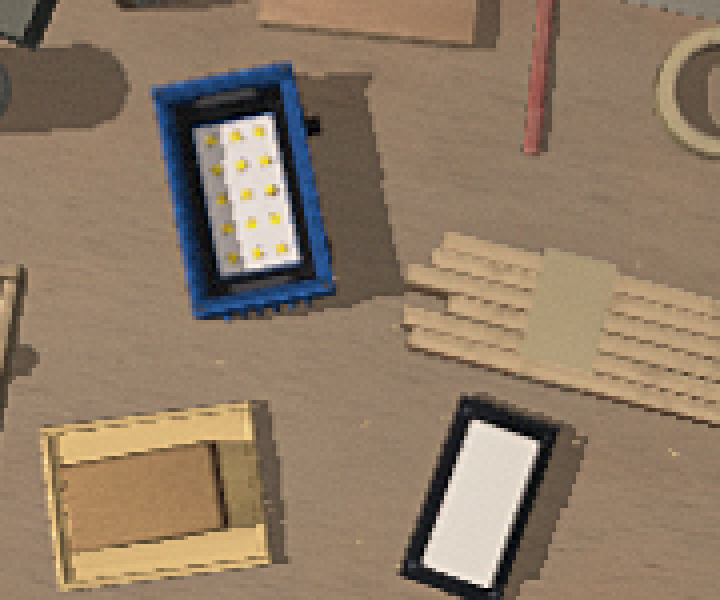

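View pics/crop1.png

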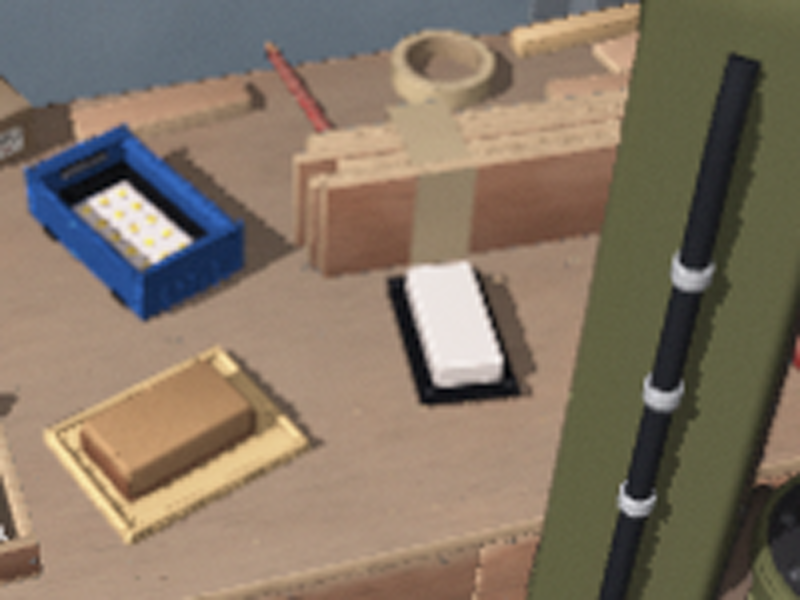

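```bash
python3 - <<'E'
from h import *
s,c=pickle.load(open("top0.pkl","rb"));s2,c2=pickle.load(open("scene0.pkl","rb"))
def tri(p,q):
    A=[];b=[]
    for uv,cc in((p,c),(q,c2)):
        T=cc["T"];d=T[:3,:3]@ray(uv,cc);d/=np.linalg.norm(d);M=np.eye(3)-np.outer(d,d);A.append(M);b.append(M@T[:3,3])
    return np.round(np.linalg.lstsq(np.vstack(A),np.hstack(b),rcond=None)[0],1)
print("plank top near",tri((321.,216.5),(321.5,196)), "base",onplane((321,218),0,s2,c2))
print("plank left top",tri((331,188.5),(313.5,188.5)))
for p in [(404,345),(409,265),(440,235),(720,425)]: print("plank top z~100",onplane((p[0]/4+220,p[1]/4+130),95,s,c).round())
# tray outer corners in crop0
q=[(42,428),(252,402),(270,562),(62,590)]
print("tray",rect([onplane((a/4+219.6,b/4+129.6),12,s,c) for a,b in q]))
q=[(58,468),(215,443),(226,528),(70,552)]
print("block",rect([onplane((a/4+219.6,b/4+129.6),40,s,c) for a,b in q]))
q=[(153,88),(290,64),(335,292),(200,318)]
print("lamp",rect([onplane((a/4+219.6,b/4+129.6),50,s,c) for a,b in q]))
E
```

```text
plank top near [531.4  50.1 101.6] base [537.75106266  44.00413432   0.        ]
plank left top [614.8  28.   62.8]
plank top z~100 [533.  51.  95.]
plank top z~100 [587.  49.  95.]
plank top z~100 [608.  28.  95.]
plank top z~100 [ 483. -165.   95.]
tray [423.7 227.9 154.7 118.6 -81.2]
block [423.6 234.4 113.4  60.7 -79.9]
lamp [643.8 167.6 168.9  99.5  12.5]
```

Plank stack: front face about 100 mm high, roughly 15–20 mm behind the far end of the cover. The gripper path clears it. Next I move above the cover.

```bash
M="python3 -m inch"
R='[{"tx":2.33,"ty":2.0},{"tx":2.33,"ty":2.0},{"tx":2.33,"ty":2.0},{"tx":2.33,"ty":2.0},{"tx":2.33,"ty":2.0}]'
python3 -m inch '[{"tx":2.33,"ty":2.0},{"tx":2.33,"ty":2.0},{"tx":2.33,"ty":2.0},{"tx":2.33,"ty":2.0},{"tx":2.33,"ty":2.0}]' 40
```

```text
invalid input
```

```bash
python3 -m inch '[{"tx":2.33,"ty":2.0,"tz":0,"wx":0,"wy":0,"wz":0,"hand":-1},{"tx":2.33,"ty":2.0,"tz":0,"wx":0,"wy":0,"wz":0,"hand":-1},{"tx":2.33,"ty":2.0,"tz":0,"wx":0,"wy":0,"wz":0,"hand":-1},{"tx":2.33,"ty":2.0,"tz":0,"wx":0,"wy":0,"wz":0,"hand":-1},{"tx":2.33,"ty":2.0,"tz":0,"wx":0,"wy":0,"wz":0,"hand":-1}]' 40
```

```text
t: 0.57
position: [239.8, -430.3, 230.8]
orientation: [[-0.298, 0.955, -0.0], [0.955, 0.298, 0.001], [0.001, -0.0, -1.0]]
ft_force: [0.4, 0.6, 0.7]
width: 85.5
```

```bash
python3 -m inch '[{"tx":2.33,"ty":2.0,"tz":0,"wx":0,"wy":0,"wz":0,"hand":-1},{"tx":2.33,"ty":2.0,"tz":0,"wx":0,"wy":0,"wz":0,"hand":-1},{"tx":2.33,"ty":2.0,"tz":0,"wx":0,"wy":0,"wz":0,"hand":-1},{"tx":2.33,"ty":2.0,"tz":0,"wx":0,"wy":0,"wz":0,"hand":-1},{"tx":2.33,"ty":2.0,"tz":0,"wx":0,"wy":0,"wz":0,"hand":-1}]' && python3 -m inch '[{"tx":2.33,"ty":2.0,"tz":0,"wx":0,"wy":0,"wz":0,"hand":-1},{"tx":2.33,"ty":2.0,"tz":0,"wx":0,"wy":0,"wz":0,"hand":-1},{"tx":2.33,"ty":2.0,"tz":0,"wx":0,"wy":0,"wz":0,"hand":-1},{"tx":2.33,"ty":2.0,"tz":0,"wx":0,"wy":0,"wz":0,"hand":-1},{"tx":2.33,"ty":2.0,"tz":0,"wx":0,"wy":0,"wz":0,"hand":-1}]' && python3 -m inch '[{"tx":2.33,"ty":2.0,"tz":0,"wx":0,"wy":0,"wz":0,"hand":-1},{"tx":2.33,"ty":2.0,"tz":0,"wx":0,"wy":0,"wz":0,"hand":-1},{"tx":2.33,"ty":2.0,"tz":0,"wx":0,"wy":0,"wz":0,"hand":-1},{"tx":2.33,"ty":2.0,"tz":0,"wx":0,"wy":0,"wz":0,"hand":-1},{"tx":2.33,"ty":2.0,"tz":0,"wx":0,"wy":0,"wz":0,"hand":-1}]' && python3 -m inch '[{"tx":0,"ty":0,"tz":0,"wx":0,"wy":0,"wz":7,"hand":-1},{"tx":0,"ty":0,"tz":0,"wx":0,"wy":0,"wz":7,"hand":-1},{"tx":0,"ty":0,"tz":0,"wx":0,"wy":0,"wz":7,"hand":-1},{"tx":0,"ty":0,"tz":0,"wx":0,"wy":0,"wz":7,"hand":-1},{"tx":0,"ty":0,"tz":0,"wx":0,"wy":0,"wz":7,"hand":-1}]'; python3 -c "
from h import *
shot('wrist','w1')"
```

```text
t: 0.98
position: [300.5, -289.2, 231.1]
orientation: [[-0.298, 0.955, 0.0], [0.955, 0.298, 0.0], [0.0, 0.0, -1.0]]
ft_force: [0.7, -0.3, -0.6]
width: 85.2
t: 1.4
position: [361.2, -148.1, 231.3]
orientation: [[-0.298, 0.954, 0.001], [0.954, 0.298, 0.0], [0.0, 0.001, -1.0]]
ft_force: [0.7, -0.2, 0.2]
width: 85.1
t: 1.82
position: [422.0, -7.0, 231.3]
orientation: [[-0.299, 0.954, 0.0], [0.954, 0.299, 0.0], [0.0, 0.0, -1.0]]
ft_force: [0.4, 0.0, 0.6]
width: 85.1
t: 2.23
position: [421.7, -8.4, 231.0]
orientation: [[0.309, 0.951, -0.001], [0.951, -0.309, 0.0], [-0.0, -0.0, -1.0]]
ft_force: [0.5, 0.3, 0.3]
width: 85.3
```

View pics/w1.png

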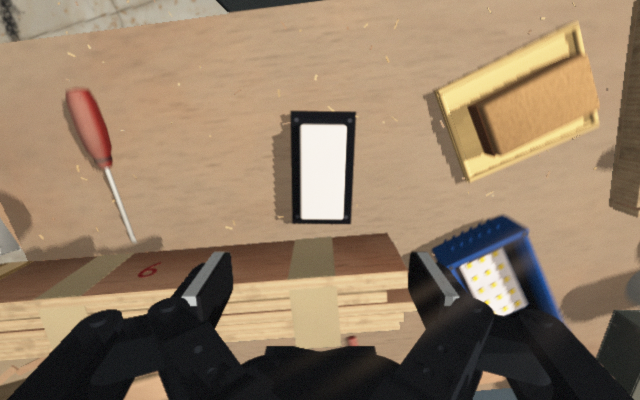

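The wrist view shows the cover centred at (325,168), the planks below it at rows 240–340, the lamp at (495,270) and the tray at (520,100). Next I measure from this picture.

```bash
python3 - <<'E'
from h import *
s,c=pickle.load(open("w1.pkl","rb"))
im=c["image"];hsv=cv2.cvtColor(im,cv2.COLOR_RGB2HSV);H,S,V=cv2.split(hsv)
white=((S<60)&(V>170)).astype(np.uint8);roi=(275,95,375,235)
b=blob(white,roi);r=rect([onplane(p,35,s,c) for p in b]);print("lens",r)
b2=blob(((V<60).astype(np.uint8)|white),roi);print("flange",rect([onplane(p,12,s,c) for p in b2]))
R=s["orientation"];d=np.array([r[0],r[1],12])-s["position"];print("tool delta mm",(R.T@d).round(1),"tool y yaw",np.degrees(np.arctan2(R[1,1],R[0,1])).round(2))
E
```

```text
lens [422.5  -5.3 111.   50.5 -19.1]
flange [423.   -6.8 138.4  74.7 -18.7]
tool delta mm [ 3.30e+00 -1.00e-01  2.19e+02] tool y yaw -17.98
```

```bash
python3 -m inch '[{"tx":0.05,"ty":0,"tz":3.6,"wx":0,"wy":0,"wz":0.2,"hand":-1},{"tx":0.05,"ty":0,"tz":3.6,"wx":0,"wy":0,"wz":0.2,"hand":-1},{"tx":0.05,"ty":0,"tz":3.6,"wx":0,"wy":0,"wz":0.2,"hand":-1},{"tx":0.05,"ty":0,"tz":3.6,"wx":0,"wy":0,"wz":0.2,"hand":-1},{"tx":0.05,"ty":0,"tz":3.6,"wx":0,"wy":0,"wz":0,"hand":-1}]' && python3 -m inch '[{"tx":0,"ty":0,"tz":1.0,"wx":0,"wy":0,"wz":0,"hand":-1},{"tx":0,"ty":0,"tz":1.0,"wx":0,"wy":0,"wz":0,"hand":-1},{"tx":0,"ty":0,"tz":1.0,"wx":0,"wy":0,"wz":0,"hand":-1},{"tx":0,"ty":0,"tz":0.5,"wx":0,"wy":0,"wz":0,"hand":-1},{"tx":0,"ty":0,"tz":0,"wx":0,"wy":0,"wz":0,"hand":-1}]';  python3 -c "
from h import *
shot('wrist','w2')"
```

```text
t: 2.7
position: [422.2, -6.3, 49.6]
orientation: [[0.314, 0.949, 0.0], [0.949, -0.314, 0.001], [0.001, 0.0, -1.0]]
ft_force: [0.5, 0.4, 0.4]
width: 85.5
t: 3.12
position: [422.8, -6.1, 16.5]
orientation: [[0.316, 0.949, 0.0], [0.949, -0.316, 0.0], [0.0, 0.0, -1.0]]
ft_force: [-1.1, 0.1, 0.2]
width: 85.4
```

View pics/w2.png

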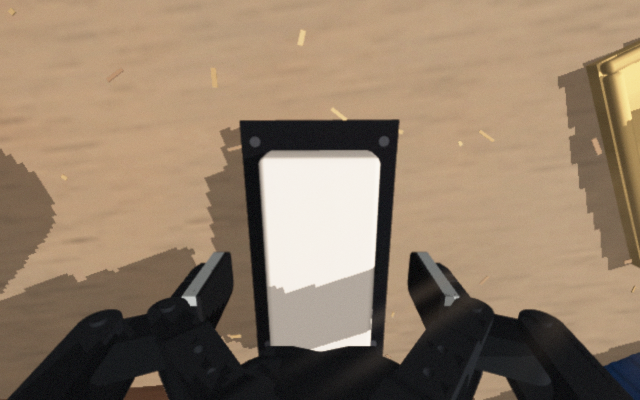

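The cover sits centred between the open fingers, with the lens at columns 260–380. Lower slightly and close.

```bash
python3 -m inch '[{"tx":0,"ty":0,"tz":0.25,"wx":0,"wy":0,"wz":0,"hand":0.2},{"tx":0,"ty":0,"tz":0,"wx":0,"wy":0,"wz":0,"hand":0.5},{"tx":0,"ty":0,"tz":0,"wx":0,"wy":0,"wz":0,"hand":1},{"tx":0,"ty":0,"tz":0,"wx":0,"wy":0,"wz":0,"hand":1},{"tx":0,"ty":0,"tz":0,"wx":0,"wy":0,"wz":0,"hand":1}]' 45 && python3 -m inch '[{"tx":0,"ty":0,"tz":0,"wx":0,"wy":0,"wz":0,"hand":1},{"tx":0,"ty":0,"tz":0,"wx":0,"wy":0,"wz":0,"hand":1},{"tx":0,"ty":0,"tz":0,"wx":0,"wy":0,"wz":0,"hand":1},{"tx":0,"ty":0,"tz":0,"wx":0,"wy":0,"wz":0,"hand":1},{"tx":0,"ty":0,"tz":0,"wx":0,"wy":0,"wz":0,"hand":1}]'
```

```text
t: 3.58
position: [423.1, -6.1, 14.6]
orientation: [[0.316, 0.949, 0.001], [0.949, -0.316, 0.0], [0.001, 0.001, -1.0]]
ft_force: [-0.7, -0.0, 4.2]
width: 50.6
t: 4.0
position: [423.1, -6.1, 14.6]
orientation: [[0.316, 0.949, 0.001], [0.949, -0.316, 0.0], [0.001, 0.001, -1.0]]
ft_force: [-1.5, 1.1, 6.4]
width: 51.2
```

```bash
python3 -m inch '[{"tx":0,"ty":0,"tz":-2,"wx":0,"wy":0,"wz":0,"hand":1},{"tx":0,"ty":0,"tz":-4,"wx":0,"wy":0,"wz":0,"hand":1},{"tx":0,"ty":0,"tz":-4,"wx":0,"wy":0,"wz":0,"hand":1},{"tx":0,"ty":0,"tz":-4,"wx":0,"wy":0,"wz":0,"hand":1},{"tx":0,"ty":0,"tz":-4,"wx":0,"wy":0,"wz":0,"hand":1}]' && python3 -m inch '[{"tx":0.84,"ty":2.28,"tz":0,"wx":0,"wy":0,"wz":0,"hand":1},{"tx":0.84,"ty":2.28,"tz":0,"wx":0,"wy":0,"wz":0,"hand":1},{"tx":0.84,"ty":2.28,"tz":0,"wx":0,"wy":0,"wz":0,"hand":1},{"tx":0.84,"ty":2.28,"tz":0,"wx":0,"wy":0,"wz":0,"hand":1},{"tx":0.84,"ty":2.28,"tz":0,"wx":0,"wy":0,"wz":0,"hand":1}]' &&  python3 -m inch '[{"tx":0.84,"ty":2.28,"tz":0,"wx":0,"wy":0,"wz":0,"hand":1},{"tx":0.84,"ty":2.28,"tz":0,"wx":0,"wy":0,"wz":0,"hand":1},{"tx":0.84,"ty":2.28,"tz":0,"wx":0,"wy":0,"wz":0,"hand":1},{"tx":0.84,"ty":2.28,"tz":0,"wx":0,"wy":0,"wz":0,"hand":1},{"tx":0.84,"ty":2.28,"tz":0,"wx":0,"wy":0,"wz":0,"hand":1}]' && python3 -c "
from h import *
shot('wrist','w3')"
```

```text
t: 4.42
position: [421.9, -6.4, 194.9]
orientation: [[0.316, 0.949, -0.001], [0.949, -0.316, 0.0], [-0.0, -0.001, -1.0]]
ft_force: [0.9, 0.2, -0.5]
width: 50.7
t: 4.83
position: [544.8, -2.4, 192.6]
orientation: [[0.317, 0.949, -0.002], [0.949, -0.317, 0.0], [-0.0, -0.002, -1.0]]
ft_force: [0.4, 0.1, -0.4]
width: 51.1
t: 5.25
position: [666.2, 1.4, 192.1]
orientation: [[0.317, 0.949, -0.002], [0.949, -0.317, 0.0], [-0.001, -0.002, -1.0]]
ft_force: [-0.2, -0.5, -0.5]
width: 50.4
```

View pics/w3.png

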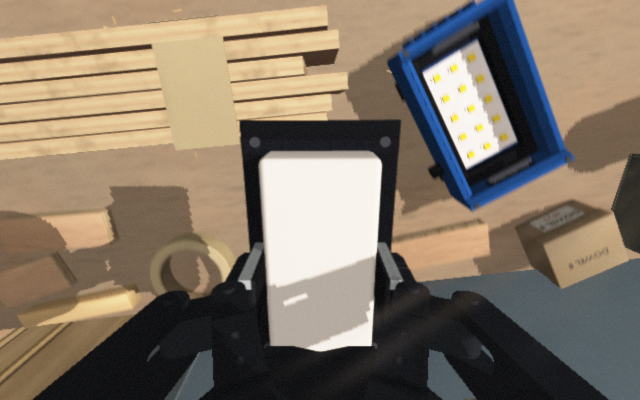

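The held cover fills the middle of the view: flange top at row 120, lens at columns 260–380. The lamp is fully visible with its corners near (388,60), (513,0), (572,157) and (473,210). I'll zoom in for the edges.

```bash
python3 - <<'E'
from h import *
s,c=pickle.load(open("w3.pkl","rb"))
im=c["image"]
cv2.imwrite("pics/w3z.png",cv2.resize(im[0:216,380:580,::-1],None,fx=2.77,fy=2.77,interpolation=cv2.INTER_CUBIC))
hsv=cv2.cvtColor(im,cv2.COLOR_RGB2HSV);H,S,V=cv2.split(hsv)
blue=((H>100)&(H<125)&(S>120)&(V>50)).astype(np.uint8)
b=blob(blue,(380,0,580,216))
for z in(44,48,51):print("lamp",z,rect([onplane(p,z,s,c) for p in b]))
# rays of predicted rim outer corners for pose guess from top view
for cx,cy,a in [(643,167.3,12.4)]:
    a=np.radians(a);ex=np.array([np.cos(a),np.sin(a)]);ey=np.array([-np.sin(a),np.cos(a)])
    for u in(-84,84):
        for v in(-51.5,51.5):
            P=np.array([cx,cy])+u*ex+v*ey;print(u,v,proj([*P,51],s,c).round(),proj([*P,44],s,c).round(),((proj([*P,51],s,c)-[380,0])*2.77).round())
E
```

```text
lamp 44 [645.9 167.1 174.2 115.8  12.2]
lamp 48 [645.2 165.1 171.8 114.3  12.2]
lamp 51 [644.6 163.7 170.  113.1  12.2]
-84 -51.5 [394.  51.] [392.  52.] [ 37. 141.]
-84 51.5 [509. -23.] [504. -19.] [358. -63.]
84 -51.5 [469. 210.] [466. 207.] [247. 581.]
84 51.5 [572. 157.] [566. 156.] [532. 434.]
```

View pics/w3z.png

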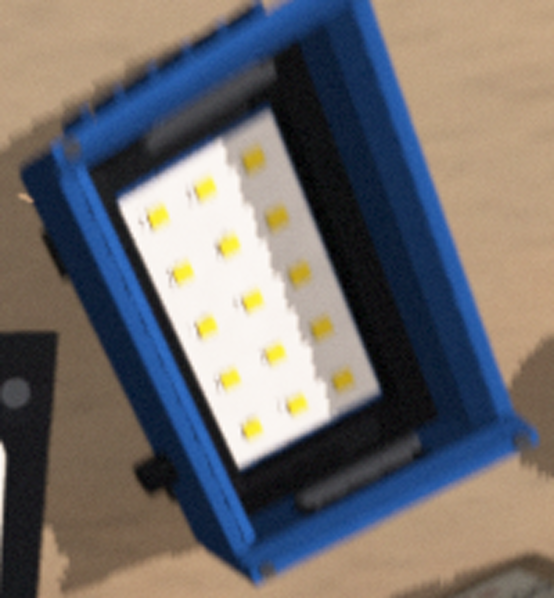

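```bash
python3 - <<'E'
from h import *
s,c=pickle.load(open("w3.pkl","rb"))
f=lambda x,y,z:onplane((x/2.77+379.7,y/2.77-.3),z,s,c)[:2]
for z in(36,38,40):
    A,B=f(212,106,z),f(360,470,z);print("catch",z,((A+B)/2).round(1),np.linalg.norm(B-A).round(1),np.degrees(np.arctan2(*(B-A)[::-1])).round(1))
# catch ends
for z in (38,):
    for p in[(150,142),(275,71),(301,501),(421,441)]:print(f(*p,z).round(1))
C,D=f(262,583,51),f(537,437,51);print("far corners",C.round(1),D.round(1),np.linalg.norm(D-C).round(1),np.degrees(np.arctan2(*(D-C)[::-1])).round(1)-90)
d=(D-C)/np.linalg.norm(D-C);n=np.array([d[1],-d[0]]);print("centre from far end",((C+D)/2-84*n).round(1))
# LED board corners
q=[f(*p,16) for p in[(118,202),(272,110),(381,398),(240,468)]];print("LED z16",rect(q))
q=[f(*p,22) for p in[(118,202),(272,110),(381,398),(240,468)]];print("LED z22",rect(q))
E
```

```text
catch 36 [646.  172.5] 138.0 11.9
catch 38 [645.7 171.6] 137.1 11.9
catch 40 [645.3 170.6] 136.2 11.9
[582.5 136.5]
[575.2 177.9]
[717.6 163.8]
[709.  207.7]
far corners [738.2 139.6] [715.  236.8] 99.9 13.400000000000006
centre from far end [644.9 168.8]
LED z16 [646.6 169.7 113.1  57.5  11.8]
LED z22 [645.6 167.  111.   56.4  11.8]
```

```bash
cat >> h.py <<'E'
def tool(P,s): return s["orientation"].T@(np.asarray(P)-s["position"])
E
python3 - <<'E'
from h import *
for n in("w2","w3"):
    s,c=pickle.load(open(n+".pkl","rb"))
    im=c["image"];hsv=cv2.cvtColor(im,cv2.COLOR_RGB2HSV)
    fl=onplane
    for z in (s["position"][2]-2.6,):
        if n=="w2": z=12
        for p in[(240.5,121),(399,121)]:print(n,tool(fl(p,z,s,c),s).round(1))
        for p in[(260,152),(380,152)]:print(n,'lens',tool(fl(p,z+23,s,c),s).round(1))
s=pickle.load(open("w3.pkl","rb"))[0];R=s["orientation"]
d=np.array([644.3,168.5,0])-s["position"];print((R.T@d).round(1),"at yaw 12.2 from now")
a=np.radians(12.2);y=np.array([np.cos(a),np.sin(a)]);x=np.array([-y[1],y[0]]);print("yaw now",np.degrees(np.arctan2(R[1,1],R[0,1])), "tool delta after rot",x@d[:2],y@d[:2])
E
```

```text
w2 [-38.2 -69.    4.5]
w2 [ 37.3 -69.    4.5]
w2 lens [-25.3 -57.8 -18.5]
w2 lens [ 24.5 -57.7 -18.5]
w3 [-37.8 -69.1   2.8]
w3 [ 36.8 -69.1   2.7]
w3 lens [-24.9 -58.  -20.3]
w3 lens [ 24.1 -58.  -20.3]
[151.7 -73.3 192.2] at yaw 12.2 from now
yaw now -18.45474771617459 tool delta after rot 167.99968496717318 13.903159486464162
```

```bash
python3 -m inch '[{"tx":3.03,"ty":-1.46,"tz":0,"wx":0,"wy":0,"wz":0,"hand":1},{"tx":3.03,"ty":-1.46,"tz":0,"wx":0,"wy":0,"wz":0,"hand":1},{"tx":3.03,"ty":-1.46,"tz":0,"wx":0,"wy":0,"wz":0,"hand":1},{"tx":3.03,"ty":-1.46,"tz":0,"wx":0,"wy":0,"wz":0,"hand":1},{"tx":3.03,"ty":-1.46,"tz":0,"wx":0,"wy":0,"wz":0,"hand":1}]' && python3 -m inch '[{"tx":0,"ty":0,"tz":1,"wx":0,"wy":0,"wz":-6.15,"hand":1},{"tx":0,"ty":0,"tz":1,"wx":0,"wy":0,"wz":-6.15,"hand":1},{"tx":0,"ty":0,"tz":1,"wx":0,"wy":0,"wz":-6.15,"hand":1},{"tx":0,"ty":0,"tz":1,"wx":0,"wy":0,"wz":-6.15,"hand":1},{"tx":0,"ty":0,"tz":1,"wx":0,"wy":0,"wz":-6.1,"hand":1}]' && python3 -m inch '[{"tx":0,"ty":0,"tz":1.5,"wx":0,"wy":0,"wz":0,"hand":1},{"tx":0,"ty":0,"tz":1.5,"wx":0,"wy":0,"wz":0,"hand":1},{"tx":0,"ty":0,"tz":1.5,"wx":0,"wy":0,"wz":0,"hand":1},{"tx":0,"ty":0,"tz":0.5,"wx":0,"wy":0,"wz":0,"hand":1},{"tx":0,"ty":0,"tz":0,"wx":0,"wy":0,"wz":0,"hand":1}]' && python3 -c "
from h import *
shot('wrist','w4');s,c=shot('top','t4')
im=c['image'];cv2.imwrite('pics/t4z.png',cv2.resize(im[120:240,220:380,::-1],None,fx=5,fy=5,interpolation=cv2.INTER_CUBIC))
s,c=shot('scene','s4')
im=c['image'];cv2.imwrite('pics/s4z.png',cv2.resize(im[130:250,220:380,::-1],None,fx=5,fy=5,interpolation=cv2.INTER_CUBIC))
"
```

```text
t: 5.72
position: [643.4, 169.6, 192.5]
orientation: [[0.317, 0.948, -0.002], [0.948, -0.317, -0.0], [-0.001, -0.002, -1.0]]
ft_force: [0.1, 0.8, -1.7]
width: 51.1
t: 6.13
position: [643.5, 168.3, 141.9]
orientation: [[-0.218, 0.976, -0.002], [0.976, 0.218, -0.0], [0.0, -0.002, -1.0]]
ft_force: [-0.1, -0.3, -1.8]
width: 50.7
t: 6.55
position: [642.8, 167.6, 90.9]
orientation: [[-0.212, 0.977, -0.004], [0.977, 0.212, -0.002], [-0.001, -0.005, -1.0]]
ft_force: [-0.6, 0.3, -0.6]
width: 51.3
```

View pics/w4.png

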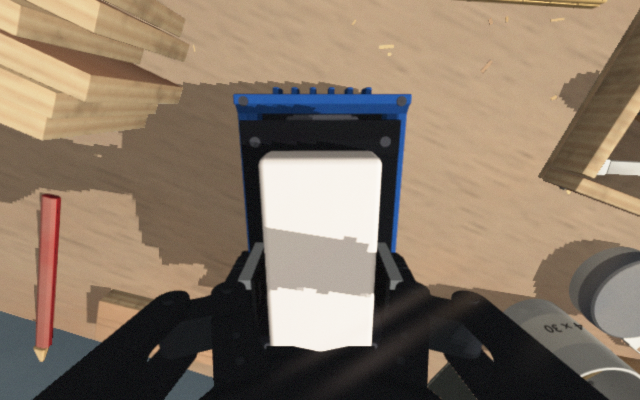

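View pics/s4z.png

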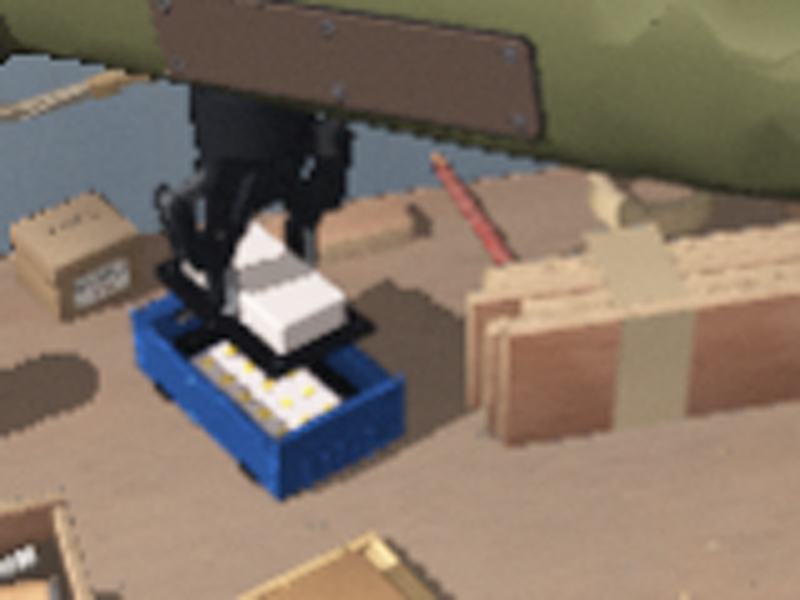

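View pics/t4z.png

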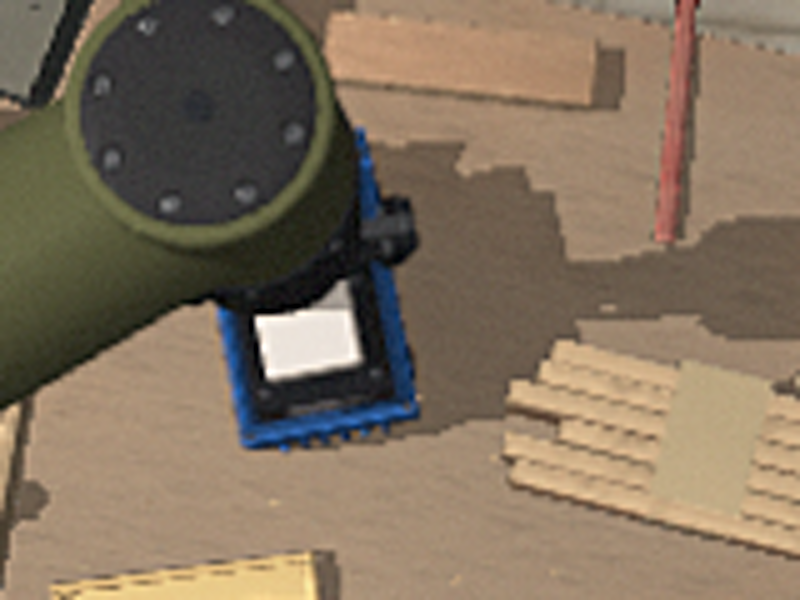

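The wrist view w4 shows the lamp's near end at row 95, between columns 235 and 411, with the cover just above it and well aligned. Next I compute the offset of lamp versus cover in tool axes.

```bash
python3 - <<'E'
from h import *
s,c=pickle.load(open("w4.pkl","rb"))
im=c["image"]
cv2.imwrite("pics/w4z.png",cv2.resize(im[80:200,220:430,::-1],None,fx=3.8,fy=3.8,interpolation=cv2.INTER_CUBIC))
for p in[(235,95),(411,95)]:print("lamp corner",tool(onplane(p,51,s,c),s).round(1))
for p in[(241,121),(399,121)]:print("flange",tool(onplane(p,s["position"][2]-2.6,s,c),s).round(1))
E
```

```text
lamp corner [-48.9 -81.7  40.4]
lamp corner [ 52.6 -81.7  40.3]
flange [-37.2 -69.2   2.9]
flange [ 37.2 -69.2   2.9]
```

View pics/w4z.png

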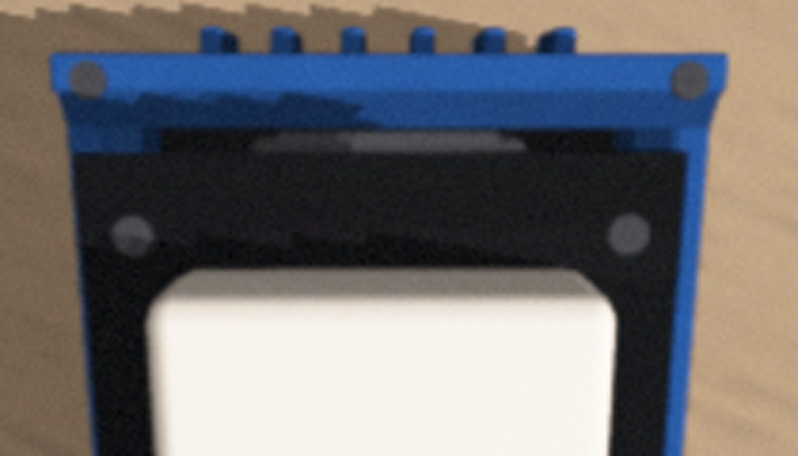

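Shift +1.5 mm in tool x and +1.6 mm in y, then descend. Expected rest is at TCP z of about 49.7.

```bash
python3 -m inch '[{"tx":0.15,"ty":0.16,"tz":0,"wx":0,"wy":0,"wz":0,"hand":1},{"tx":0,"ty":0,"tz":1,"wx":0,"wy":0,"wz":0,"hand":1},{"tx":0,"ty":0,"tz":1,"wx":0,"wy":0,"wz":0,"hand":1},{"tx":0,"ty":0,"tz":0.8,"wx":0,"wy":0,"wz":0,"hand":1},{"tx":0,"ty":0,"tz":0,"wx":0,"wy":0,"wz":0,"hand":1}]' && python3 -m inch '[{"tx":0,"ty":0,"tz":0.2,"wx":0,"wy":0,"wz":0,"hand":1},{"tx":0,"ty":0,"tz":0.2,"wx":0,"wy":0,"wz":0,"hand":1},{"tx":0,"ty":0,"tz":0.2,"wx":0,"wy":0,"wz":0,"hand":1},{"tx":0,"ty":0,"tz":0,"wx":0,"wy":0,"wz":0,"hand":1},{"tx":0,"ty":0,"tz":0,"wx":0,"wy":0,"wz":0,"hand":1}]'; python3 -c "
from h import *
s,c=shot('wrist','w5')
im=c['image']
cv2.imwrite('pics/w5z.png',cv2.resize(im[80:200,220:430,::-1],None,fx=3.8,fy=3.8,interpolation=cv2.INTER_CUBIC))"
```

```text
t: 7.12
position: [643.8, 169.5, 62.2]
orientation: [[-0.212, 0.977, -0.005], [0.977, 0.212, -0.001], [-0.0, -0.005, -1.0]]
ft_force: [-1.1, -0.0, -2.8]
width: 51.2
t: 7.53
position: [645.4, 170.0, 59.9]
orientation: [[-0.212, 0.977, 0.0], [0.977, 0.212, 0.0], [0.0, 0.0, -1.0]]
ft_force: [0.4, -0.3, -1.0]
width: 50.7
```

View pics/w5z.png

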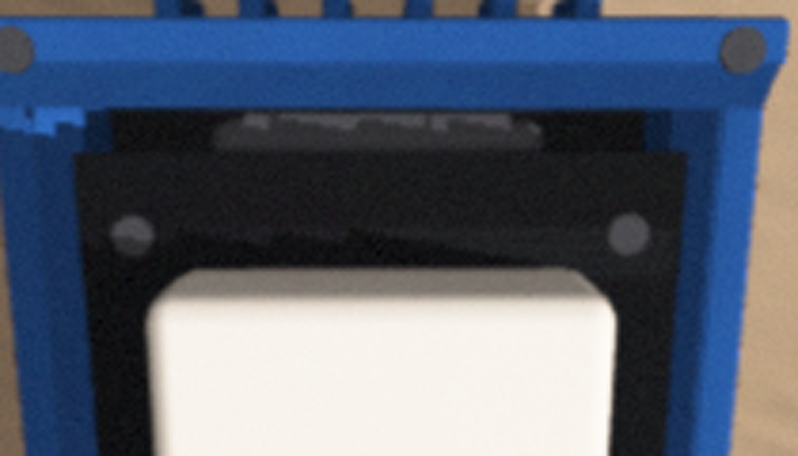

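```bash
python3 - <<'E'
from h import *
s,c=pickle.load(open("w5.pkl","rb"));print(s["position"].round(1),s["ft_force"].round(1))
for x,y in[(14,18),(743,18),(14,49),(743,49)]:print("lamp end/screws",tool(onplane((x/3.8+219.9,y/3.8+79.9),51,s,c),s).round(1))
for x,y in[(75,154),(687,154)]:print("flange",tool(onplane((x/3.8+219.9,y/3.8+79.9),s["position"][2]-2.6,s,c),s).round(1))
for n in("w4",):
    s,c=pickle.load(open("w4.pkl","rb"))
    for x,y in[(88,79),(691,80)]:print("screws",tool(onplane((x/3.8+219.9,y/3.8+79.9),51,s,c),s).round(1))
E
```

```text
[645.4 170.   59.9] [ 0.4 -0.3 -1. ]
lamp end/screws [-45.6 -85.5   8.9]
lamp end/screws [ 45.2 -85.5   8.9]
lamp end/screws [-45.9 -81.9   8.9]
lamp end/screws [ 45.6 -81.9   8.9]
flange [-37.7 -69.4   2.6]
flange [ 37.9 -69.4   2.6]
screws [-44.5 -78.6  40.3]
screws [ 47.5 -78.4  40.3]
```

```bash
python3 -m inch '[{"tx":0,"ty":-0.18,"tz":0,"wx":0,"wy":0,"wz":0,"hand":1},{"tx":0,"ty":0,"tz":0.2,"wx":0,"wy":0,"wz":0,"hand":1},{"tx":0,"ty":0,"tz":0.2,"wx":0,"wy":0,"wz":0,"hand":1},{"tx":0,"ty":0,"tz":0.2,"wx":0,"wy":0,"wz":0,"hand":1},{"tx":0,"ty":0,"tz":0,"wx":0,"wy":0,"wz":0,"hand":1}]'; python3 -c "
from h import *
s,c=shot('wrist','w6')
im=c['image']
cv2.imwrite('pics/w6z.png',cv2.resize(im[80:200,220:430,::-1],None,fx=3.8,fy=3.8,interpolation=cv2.INTER_CUBIC))"
```

```text
t: 8.0
position: [643.2, 169.5, 53.0]
orientation: [[-0.212, 0.977, -0.001], [0.977, 0.212, -0.0], [0.0, -0.001, -1.0]]
ft_force: [0.1, 0.1, -1.4]
width: 50.6
```

View pics/w6z.png

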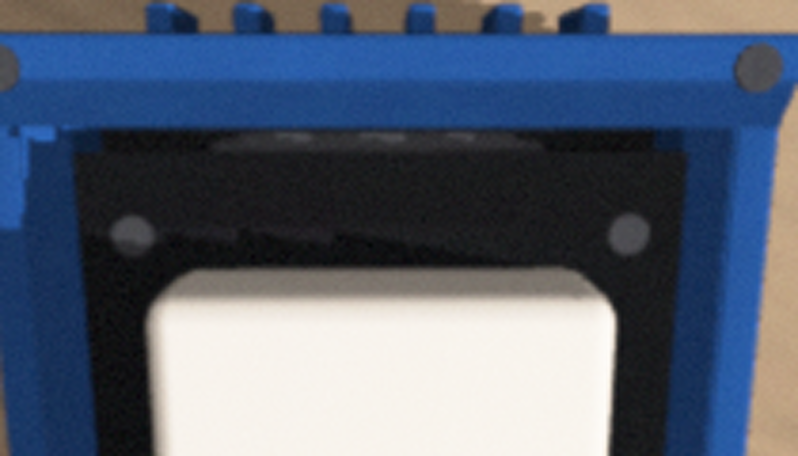

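```bash
python3 - <<'E'
from h import *
s,c=pickle.load(open("w6.pkl","rb"));print(s["position"].round(1),s["ft_force"].round(1))
for x,y in[(400,34),(-5,68),(758,68)]:print("lamp end/screws",tool(onplane((x/3.8+219.9,y/3.8+79.9),51,s,c),s).round(1))
E
```

```text
[643.2 169.5  53. ] [ 0.1  0.1 -1.4]
lamp end/screws [  2.4 -83.4   2.1]
lamp end/screws [-46.4 -79.5   2.1]
lamp end/screws [ 45.5 -79.5   2.1]
```

Now aligned within about 0.5 mm. Lower gently.

```bash
python3 -m inch '[{"tx":-0.03,"ty":0,"tz":0.1,"wx":0,"wy":0,"wz":0,"hand":1},{"tx":0,"ty":0,"tz":0.05,"wx":0,"wy":0,"wz":0,"hand":1},{"tx":0,"ty":0,"tz":0,"wx":0,"wy":0,"wz":0,"hand":1},{"tx":0,"ty":0,"tz":0,"wx":0,"wy":0,"wz":0,"hand":1},{"tx":0,"ty":0,"tz":0,"wx":0,"wy":0,"wz":0,"hand":1}]'
```

```text
t: 8.47
position: [643.7, 169.3, 52.4]
orientation: [[-0.212, 0.977, 0.0], [0.977, 0.212, 0.0], [0.0, 0.0, -1.0]]
ft_force: [0.2, 0.0, -0.7]
width: 50.9
```

```bash
python3 -m inch '[{"tx":0,"ty":0,"tz":0.05,"wx":0,"wy":0,"wz":0,"hand":1},{"tx":0,"ty":0,"tz":0,"wx":0,"wy":0,"wz":0,"hand":1},{"tx":0,"ty":0,"tz":0,"wx":0,"wy":0,"wz":0,"hand":1},{"tx":0,"ty":0,"tz":0,"wx":0,"wy":0,"wz":0,"hand":1},{"tx":0,"ty":0,"tz":0,"wx":0,"wy":0,"wz":0,"hand":1}]'
```

```text
t: 8.88
position: [643.7, 169.3, 51.8]
orientation: [[-0.212, 0.977, -0.0], [0.977, 0.212, 0.0], [0.0, -0.0, -1.0]]
ft_force: [1.7, 0.7, -0.1]
width: 50.8
```

```bash
python3 -m inch '[{"tx":0,"ty":0,"tz":0.05,"wx":0,"wy":0,"wz":0,"hand":1},{"tx":0,"ty":0,"tz":0.05,"wx":0,"wy":0,"wz":0,"hand":1},{"tx":0,"ty":0,"tz":0,"wx":0,"wy":0,"wz":0,"hand":1},{"tx":0,"ty":0,"tz":0,"wx":0,"wy":0,"wz":0,"hand":1},{"tx":0,"ty":0,"tz":0,"wx":0,"wy":0,"wz":0,"hand":1}]'
```

```text
t: 9.3
position: [643.6, 169.3, 50.8]
orientation: [[-0.212, 0.977, -0.0], [0.977, 0.212, 0.0], [0.0, -0.0, -1.0]]
ft_force: [1.4, -0.5, -2.1]
width: 50.9
```

```bash
python3 -m inch '[{"tx":0,"ty":0,"tz":0.05,"wx":0,"wy":0,"wz":0,"hand":1},{"tx":0,"ty":0,"tz":0.05,"wx":0,"wy":0,"wz":0,"hand":1},{"tx":0,"ty":0,"tz":0,"wx":0,"wy":0,"wz":0,"hand":1},{"tx":0,"ty":0,"tz":0,"wx":0,"wy":0,"wz":0,"hand":1},{"tx":0,"ty":0,"tz":0,"wx":0,"wy":0,"wz":0,"hand":1}]'
```

```text
t: 9.72
position: [643.8, 169.3, 50.1]
orientation: [[-0.212, 0.977, 0.0], [0.977, 0.212, 0.0], [0.0, 0.0, -1.0]]
ft_force: [-0.7, 0.8, 1.0]
width: 51.0
```

Contact is just beginning. Release.

```bash
python3 -m inch '[{"tx":0,"ty":0,"tz":0,"wx":0,"wy":0,"wz":0,"hand":-0.25},{"tx":0,"ty":0,"tz":0,"wx":0,"wy":0,"wz":0,"hand":-0.4},{"tx":0,"ty":0,"tz":0,"wx":0,"wy":0,"wz":0,"hand":-0.6},{"tx":0,"ty":0,"tz":0,"wx":0,"wy":0,"wz":0,"hand":-0.7},{"tx":0,"ty":0,"tz":-0.5,"wx":0,"wy":0,"wz":0,"hand":-0.7}]' && python3 -m inch '[{"tx":0,"ty":0,"tz":-1,"wx":0,"wy":0,"wz":0,"hand":-0.7},{"tx":0,"ty":0,"tz":-3.5,"wx":0,"wy":0,"wz":0,"hand":-0.7},{"tx":0,"ty":0,"tz":-4,"wx":0,"wy":0,"wz":0,"hand":-1},{"tx":0,"ty":0,"tz":-4,"wx":0,"wy":0,"wz":0,"hand":-1},{"tx":0,"ty":0,"tz":-3,"wx":0,"wy":0,"wz":0,"hand":-1}]'; python3 -c "
from h import *
shot('wrist','w7');s,c=shot('scene','s7')
im=c['image'];cv2.imwrite('pics/s7z.png',cv2.resize(im[150:240,230:350,::-1],None,fx=6.5,fy=6.5,interpolation=cv2.INTER_CUBIC))
"
```

```text
t: 10.13
position: [643.0, 169.0, 53.6]
orientation: [[-0.212, 0.977, -0.002], [0.977, 0.212, -0.001], [-0.0, -0.002, -1.0]]
ft_force: [0.3, -0.2, -0.7]
width: 72.3
t: 10.55
position: [644.3, 169.0, 215.5]
orientation: [[-0.212, 0.977, 0.005], [0.977, 0.212, 0.001], [0.0, 0.005, -1.0]]
ft_force: [0.1, 0.2, 0.9]
width: 85.6
```

View pics/w7.png

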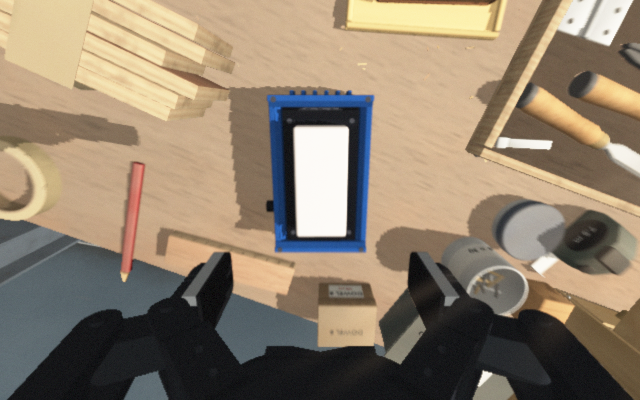

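View pics/s7z.png

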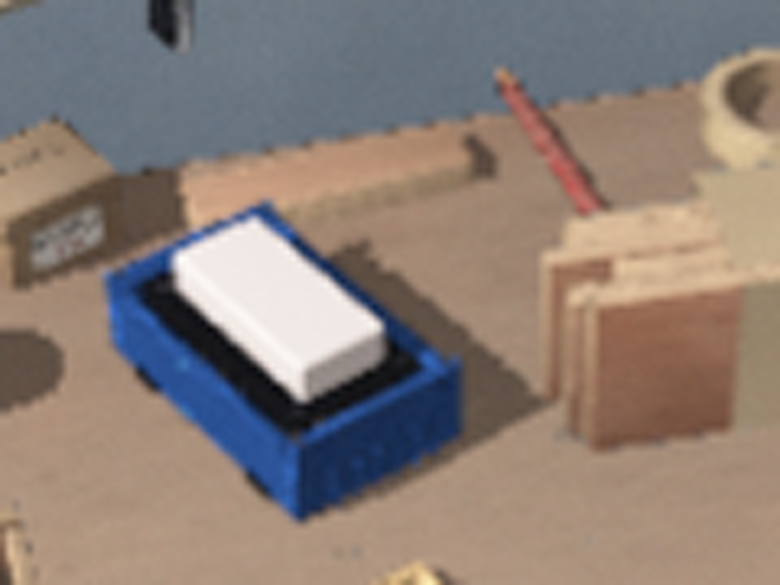

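```bash
python3 - <<'E'
from h import *
s,c=pickle.load(open("w7.pkl","rb"))
im=c["image"];hsv=cv2.cvtColor(im,cv2.COLOR_RGB2HSV);H,S,V=cv2.split(hsv)
white=((S<60)&(V>170)).astype(np.uint8);b=blob(white,(280,100,365,250))
for z in(57,70):print("lens",z,rect([onplane(p,z,s,c) for p in b]))
print("yaw",np.degrees(np.arctan2(s["orientation"][1,1],s["orientation"][0,1])))
cv2.imwrite("pics/w7z.png",cv2.resize(im[85:260,250:390,::-1],None,fx=3.4,fy=3.4,interpolation=cv2.INTER_CUBIC))
E
```

```text
lens 57 [647.2 170.9 117.6  54.   12.4]
lens 70 [643.8 170.1 112.5  51.6  12.4]
yaw 12.244326304169629
```

View pics/w7z.png

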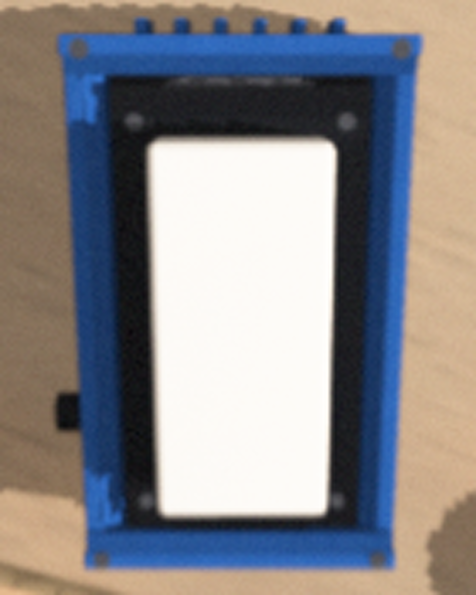

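The cover rests level on the catches: lens top fits z=70, centre (643.8,170), yaw 12.4°. Now to the block.

```bash
python3 -m inch '[{"tx":1.6,"ty":-2.9,"tz":0,"wx":0,"wy":0,"wz":0,"hand":-1},{"tx":1.6,"ty":-2.9,"tz":0,"wx":0,"wy":0,"wz":0,"hand":-1},{"tx":1.6,"ty":-2.9,"tz":0,"wx":0,"wy":0,"wz":0,"hand":-1},{"tx":1.6,"ty":-2.9,"tz":0,"wx":0,"wy":0,"wz":0,"hand":-1},{"tx":1.6,"ty":-2.9,"tz":0,"wx":0,"wy":0,"wz":0,"hand":-1}]' && python3 -m inch '[{"tx":1.6,"ty":-2.9,"tz":0,"wx":0,"wy":0,"wz":0,"hand":-1},{"tx":1.4,"ty":-2.7,"tz":0,"wx":0,"wy":0,"wz":0,"hand":-1},{"tx":0,"ty":0,"tz":0,"wx":0,"wy":0,"wz":-6.7,"hand":-1},{"tx":0,"ty":0,"tz":0,"wx":0,"wy":0,"wz":-6.7,"hand":-1},{"tx":0,"ty":0,"tz":0,"wx":0,"wy":0,"wz":-6.7,"hand":-1}]' && python3 -m inch '[{"tx":0,"ty":0,"tz":0,"wx":0,"wy":0,"wz":-6.7,"hand":-1},{"tx":0,"ty":0,"tz":0,"wx":0,"wy":0,"wz":-6.7,"hand":-1},{"tx":0,"ty":0,"tz":0,"wx":0,"wy":0,"wz":-6.7,"hand":-1},{"tx":0,"ty":0,"tz":0,"wx":0,"wy":0,"wz":-6.7,"hand":-1},{"tx":0,"ty":0,"tz":0,"wx":0,"wy":0,"wz":-6.7,"hand":-1}]' && python3 -m inch '[{"tx":0,"ty":0,"tz":0,"wx":0,"wy":0,"wz":-6.7,"hand":-1},{"tx":0,"ty":0,"tz":0,"wx":0,"wy":0,"wz":-6.7,"hand":-1},{"tx":0,"ty":0,"tz":0,"wx":0,"wy":0,"wz":-6.7,"hand":-1},{"tx":0,"ty":0,"tz":0,"wx":0,"wy":0,"wz":-6.7,"hand":-1},{"tx":0,"ty":0,"tz":0,"wx":0,"wy":0,"wz":-6.7,"hand":-1}]';python3 -c "
from h import *
shot('wrist','w8')"
```

```text
t: 11.07
position: [483.7, 216.7, 210.7]
orientation: [[-0.212, 0.977, 0.001], [0.977, 0.212, 0.001], [0.001, 0.001, -1.0]]
ft_force: [-0.3, 1.1, 0.3]
width: 85.4
t: 11.48
position: [423.5, 234.4, 211.5]
orientation: [[-0.541, 0.841, 0.002], [0.841, 0.541, 0.002], [0.001, 0.003, -1.0]]
ft_force: [0.0, 0.1, 0.1]
width: 85.5
t: 11.9
position: [424.0, 234.1, 211.0]
orientation: [[-0.915, 0.404, 0.001], [0.404, 0.915, 0.001], [-0.001, 0.001, -1.0]]
ft_force: [0.2, 0.1, 0.5]
width: 85.5
t: 12.32
position: [424.0, 234.0, 211.0]
orientation: [[-0.986, -0.168, 0.001], [-0.168, 0.986, 0.001], [-0.001, 0.001, -1.0]]
ft_force: [0.2, -0.3, 0.4]
width: 85.2
```

View pics/w8.png

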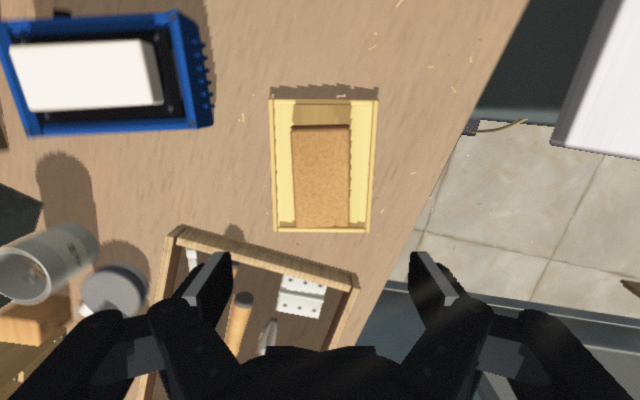

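The wrist view shows the tray at columns 270–378, rows 98–232. The cork block sits in it at columns 293–350, rows 126–228. A tool tray lies beyond at row 225 and below, near the far end.

```bash
python3 - <<'E'
from h import *
s,c=pickle.load(open("w8.pkl","rb"))
im=c["image"]
cv2.imwrite("pics/w8z.png",cv2.resize(im[85:245,255:395,::-1],None,fx=3.7,fy=3.7,interpolation=cv2.INTER_CUBIC))
hsv=cv2.cvtColor(im,cv2.COLOR_RGB2HSV);H,S,V=cv2.split(hsv)
print(hsv[180,320],hsv[180,283],hsv[180,362],hsv[110,320],hsv[226,320],hsv[124,320],hsv[128,320])
E
```

```text
[ 16 125 212] [ 24  93 248] [ 24  93 247] [ 19 118 192] [ 16 124 201] [ 17 127 148] [ 15 132 110]
```

View pics/w8z.png

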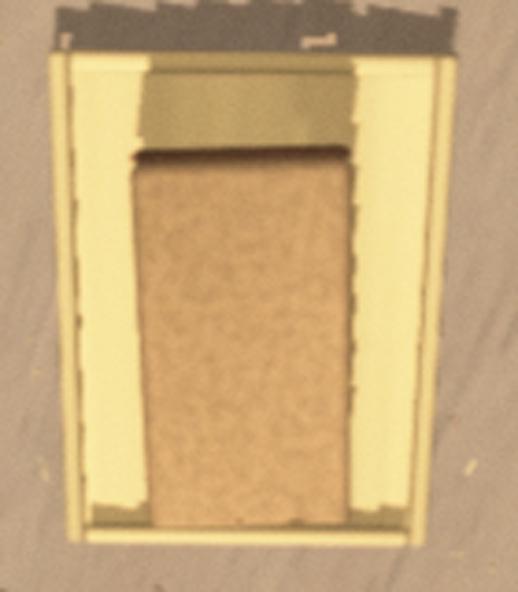

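```bash
python3 - <<'E'
from h import *
s,c=pickle.load(open("w8.pkl","rb"))
f=lambda x,y,z:onplane((x/3.7+254.6,y/3.7+84.6),z,s,c)
q=[f(*p,40) for p in[(134,165),(349,160),(347,527),(152,527)]]
for p in q:print(tool(p,s).round(1))
r=rect(q);print("block",r)
t=[f(*p,12) for p in[(50,55),(456,57),(425,545),(67,542)]];rt=rect(t);print("tray",rt)
for p in t:print(tool(p,s).round(1))
a=np.mean([tool(p,s) for p in q],0);b=np.mean([tool(p,s) for p in t],0);print("block-tray in tool",(a-b).round(1), a.round(1),b.round(1))
print("tool yaw",np.degrees(np.arctan2(s["orientation"][1,1],s["orientation"][0,1])))
E
```

```text
[-29.1 -51.1 171. ]
[ 30.2 -52.5 170.9]
[ 32.8  56.9 171. ]
[-26.7  56.9 171.1]
block [421.9 236.7 109.4  59.5 -79. ]
tray [421.9 231.1 154.9 119.5 -80.8]
[-55.3 -80.2 199. ]
[ 63.2 -79.6 198.9]
[ 61.8  75.2 199. ]
[-57.7  74.2 199.2]
block-tray in tool [ -1.2   5.2 -28. ] [  1.8   2.5 171. ] [  3.   -2.6 199. ]
tool yaw 99.67959852046424
```

```bash
python3 -m inch '[{"tx":0.18,"ty":0.25,"tz":0,"wx":0,"wy":0,"wz":-1.0,"hand":-0.8},{"tx":0,"ty":0,"tz":3.5,"wx":0,"wy":0,"wz":0,"hand":-0.8},{"tx":0,"ty":0,"tz":3.5,"wx":0,"wy":0,"wz":0,"hand":-0.8},{"tx":0,"ty":0,"tz":3.5,"wx":0,"wy":0,"wz":0,"hand":-0.8},{"tx":0,"ty":0,"tz":3.5,"wx":0,"wy":0,"wz":0,"hand":-0.8}]' && python3 -m inch '[{"tx":0,"ty":0,"tz":1,"wx":0,"wy":0,"wz":0,"hand":-0.8},{"tx":0,"ty":0,"tz":0,"wx":0,"wy":0,"wz":0,"hand":-0.8},{"tx":0,"ty":0,"tz":0,"wx":0,"wy":0,"wz":0,"hand":-0.8},{"tx":0,"ty":0,"tz":0,"wx":0,"wy":0,"wz":0,"hand":-0.8},{"tx":0,"ty":0,"tz":0,"wx":0,"wy":0,"wz":0,"hand":-0.8}]';python3 -c "
from h import *
shot('wrist','w9')"
```

```text
t: 12.78
position: [421.6, 236.5, 69.1]
orientation: [[-0.984, -0.176, 0.001], [-0.176, 0.984, 0.001], [-0.001, 0.001, -1.0]]
ft_force: [0.1, 0.4, -0.6]
width: 76.7
t: 13.2
position: [422.8, 237.4, 62.6]
orientation: [[-0.984, -0.179, 0.003], [-0.179, 0.984, 0.003], [-0.003, 0.002, -1.0]]
ft_force: [-0.6, -0.2, 0.7]
width: 76.9
```

View pics/w9.png

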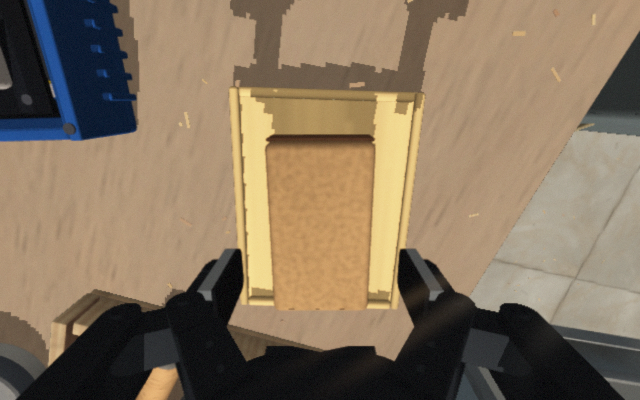

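Block centred between the fingers at columns 267–375. Descend and grip.

```bash
python3 -m inch '[{"tx":0,"ty":0,"tz":1.2,"wx":0,"wy":0,"wz":0,"hand":-0.8},{"tx":0,"ty":0,"tz":1.2,"wx":0,"wy":0,"wz":0,"hand":-0.8},{"tx":0,"ty":0,"tz":1.2,"wx":0,"wy":0,"wz":0,"hand":-0.8},{"tx":0,"ty":0,"tz":0.6,"wx":0,"wy":0,"wz":0,"hand":-0.8},{"tx":0,"ty":0,"tz":0,"wx":0,"wy":0,"wz":0,"hand":-0.8}]' 110 && python3 -m inch '[{"tx":0,"ty":0,"tz":0,"wx":0,"wy":0,"wz":0,"hand":-0.5},{"tx":0,"ty":0,"tz":0,"wx":0,"wy":0,"wz":0,"hand":0},{"tx":0,"ty":0,"tz":0,"wx":0,"wy":0,"wz":0,"hand":1},{"tx":0,"ty":0,"tz":0,"wx":0,"wy":0,"wz":0,"hand":1},{"tx":0,"ty":0,"tz":0,"wx":0,"wy":0,"wz":0,"hand":1}]' && python3 -m inch '[{"tx":0,"ty":0,"tz":0,"wx":0,"wy":0,"wz":0,"hand":1},{"tx":0,"ty":0,"tz":0,"wx":0,"wy":0,"wz":0,"hand":1},{"tx":0,"ty":0,"tz":0,"wx":0,"wy":0,"wz":0,"hand":1},{"tx":0,"ty":0,"tz":0,"wx":0,"wy":0,"wz":0,"hand":1},{"tx":0,"ty":0,"tz":0,"wx":0,"wy":0,"wz":0,"hand":1}]';python3 -c "
from h import *
s,c=shot('wrist','w10');print(s)"
```

```text
t: 13.67
position: [420.6, 235.1, 15.1]
orientation: [[-0.984, -0.179, -0.003], [-0.179, 0.984, -0.003], [0.004, -0.002, -1.0]]
ft_force: [-0.5, -0.5, -0.1]
width: 77.0
t: 14.08
position: [422.1, 236.7, 18.6]
orientation: [[-0.984, -0.18, 0.001], [-0.18, 0.984, 0.001], [-0.001, 0.001, -1.0]]
ft_force: [-0.1, -0.6, 3.6]
width: 60.8
t: 14.5
position: [422.1, 236.7, 18.6]
orientation: [[-0.984, -0.18, 0.001], [-0.18, 0.984, 0.001], [-0.001, 0.001, -1.0]]
ft_force: [-0.9, 0.7, 6.4]
width: 61.0
{'t': 14.5, 'joint_positions': array([ 9.29362570e-01, -1.99548127e-01, -5.33138212e-01,  3.15765241e-04,
       -1.23587376e+00, -7.48658665e-01]), 'joint_velocities': array([ 9.49611212e-04,  5.33497643e-05,  1.07844470e-03, -2.64535780e-04,
        6.22936505e-05,  3.85201045e-04]), 'joint_torque': array([-3.05886744e-01, -2.04971159e+01,  3.00611794e+01,  5.82997531e+00,
        1.10793610e-01,  2.25218106e-02]), 'position': array([422.1230813 , 236.68280803,  18.57450543]), 'orientation': array([[-9.83698195e-01, -1.79824323e-01,  1.03623694e-03],
       [-1.79823442e-01,  9.83698500e-01,  8.89208235e-04],
       [-1.17924599e-03,  6.88372843e-04, -9.99999068e-01]]), 'ft_force': array([-0.90122493,  0.65815374,  6.41435444]), 'ft_torque': array([ 0.16304025,  0.27879237, -0.00889983]), 'width': 61.033333949463646}
```

View pics/w10.png

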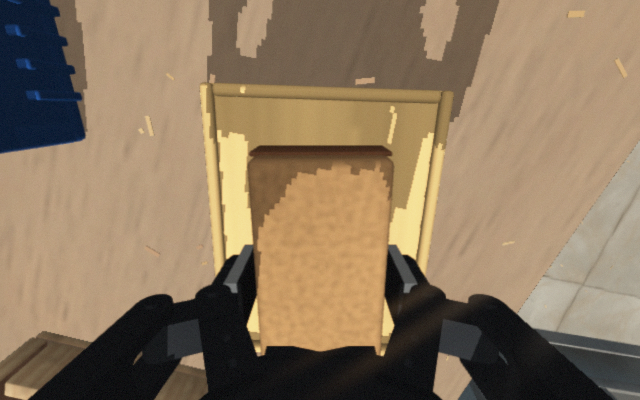

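Gripped at TCP (422.1, 236.7, 18.6), so the block underside is TCP z − 12.6. Next: lift, turn and carry.

```bash
python3 -m inch '[{"tx":0,"ty":0,"tz":-1,"wx":0,"wy":0,"wz":0,"hand":1},{"tx":0,"ty":0,"tz":-3,"wx":0,"wy":0,"wz":0,"hand":1},{"tx":0,"ty":0,"tz":-4,"wx":0,"wy":0,"wz":0,"hand":1},{"tx":0,"ty":0,"tz":-4,"wx":0,"wy":0,"wz":0,"hand":1},{"tx":0,"ty":0,"tz":-3,"wx":0,"wy":0,"wz":0,"hand":1}]' && python3 -m inch '[{"tx":0,"ty":0,"tz":0,"wx":0,"wy":0,"wz":6.77,"hand":1},{"tx":0,"ty":0,"tz":0,"wx":0,"wy":0,"wz":6.77,"hand":1},{"tx":0,"ty":0,"tz":0,"wx":0,"wy":0,"wz":6.77,"hand":1},{"tx":0,"ty":0,"tz":0,"wx":0,"wy":0,"wz":6.77,"hand":1},{"tx":0,"ty":0,"tz":0,"wx":0,"wy":0,"wz":6.77,"hand":1}]' && python3 -m inch '[{"tx":0,"ty":0,"tz":0,"wx":0,"wy":0,"wz":6.77,"hand":1},{"tx":0,"ty":0,"tz":0,"wx":0,"wy":0,"wz":6.77,"hand":1},{"tx":0,"ty":0,"tz":0,"wx":0,"wy":0,"wz":6.77,"hand":1},{"tx":0,"ty":0,"tz":0,"wx":0,"wy":0,"wz":6.77,"hand":1},{"tx":0,"ty":0,"tz":0,"wx":0,"wy":0,"wz":6.77,"hand":1}]' && python3 -m inch '[{"tx":0,"ty":0,"tz":0,"wx":0,"wy":0,"wz":6.77,"hand":1},{"tx":0,"ty":0,"tz":0,"wx":0,"wy":0,"wz":6.77,"hand":1},{"tx":0,"ty":0,"tz":0,"wx":0,"wy":0,"wz":6.77,"hand":1},{"tx":-1.2,"ty":2.0,"tz":0,"wx":0,"wy":0,"wz":0,"hand":1},{"tx":-1.2,"ty":2.0,"tz":0,"wx":0,"wy":0,"wz":0,"hand":1}]' && python3 -m inch '[{"tx":-1.7,"ty":3.2,"tz":0,"wx":0,"wy":0,"wz":0,"hand":1},{"tx":-1.7,"ty":3.2,"tz":0,"wx":0,"wy":0,"wz":0,"hand":1},{"tx":-1.7,"ty":3.2,"tz":0,"wx":0,"wy":0,"wz":0,"hand":1},{"tx":-1.7,"ty":3.2,"tz":0,"wx":0,"wy":0,"wz":0,"hand":1},{"tx":-1.7,"ty":3.2,"tz":0,"wx":0,"wy":0,"wz":0,"hand":1}]'
```

```text
t: 14.97
position: [421.9, 236.0, 171.2]
orientation: [[-0.984, -0.18, 0.001], [-0.18, 0.984, 0.001], [-0.002, 0.001, -1.0]]
ft_force: [0.2, 0.4, -0.1]
width: 60.8
t: 15.38
position: [421.2, 236.0, 167.4]
orientation: [[-0.915, 0.404, -0.001], [0.404, 0.915, -0.001], [0.001, -0.001, -1.0]]
ft_force: [-0.3, 0.1, -0.4]
width: 60.8
t: 15.8
position: [421.2, 235.9, 167.4]
orientation: [[-0.534, 0.845, -0.001], [0.845, 0.534, -0.001], [0.0, -0.002, -1.0]]
ft_force: [0.1, 0.3, -1.2]
width: 60.6
t: 16.22
position: [465.7, 221.4, 168.0]
orientation: [[-0.215, 0.977, -0.001], [0.977, 0.215, 0.001], [0.001, -0.0, -1.0]]
ft_force: [-0.5, 0.4, -1.4]
width: 60.4
t: 16.63
position: [641.5, 171.6, 166.9]
orientation: [[-0.214, 0.977, -0.002], [0.977, 0.214, -0.0], [0.0, -0.002, -1.0]]
ft_force: [-0.3, 1.5, -0.5]
width: 60.7
```

```bash
python3 -m inch '[{"tx":0,"ty":0,"tz":2,"wx":0,"wy":0,"wz":0,"hand":1},{"tx":0,"ty":0,"tz":2,"wx":0,"wy":0,"wz":0,"hand":1},{"tx":0,"ty":0,"tz":2,"wx":0,"wy":0,"wz":0,"hand":1},{"tx":0,"ty":0,"tz":1.2,"wx":0,"wy":0,"wz":0,"hand":1},{"tx":0,"ty":0,"tz":0,"wx":0,"wy":0,"wz":0,"hand":1}]' && python3 -m inch '[{"tx":0,"ty":0,"tz":0,"wx":0,"wy":0,"wz":0,"hand":1},{"tx":0,"ty":0,"tz":0,"wx":0,"wy":0,"wz":0,"hand":1},{"tx":0,"ty":0,"tz":0,"wx":0,"wy":0,"wz":0,"hand":1},{"tx":0,"ty":0,"tz":0,"wx":0,"wy":0,"wz":0,"hand":1},{"tx":0,"ty":0,"tz":0,"wx":0,"wy":0,"wz":0,"hand":1}]' ;python3 -c "
from h import *
shot('wrist','w11');s,c=shot('scene','s11')
im=c['image'];cv2.imwrite('pics/s11z.png',cv2.resize(im[130:250,220:380,::-1],None,fx=5,fy=5,interpolation=cv2.INTER_CUBIC))"
```

```text
t: 17.05
position: [638.3, 171.8, 91.4]
orientation: [[-0.213, 0.977, -0.007], [0.977, 0.213, -0.002], [-0.001, -0.007, -1.0]]
ft_force: [0.1, 0.1, -3.1]
width: 60.9
t: 17.47
position: [640.7, 172.8, 97.0]
orientation: [[-0.214, 0.977, 0.001], [0.977, 0.214, 0.001], [0.001, 0.002, -1.0]]
ft_force: [0.1, -0.7, -2.2]
width: 60.7
```

View pics/w11.png

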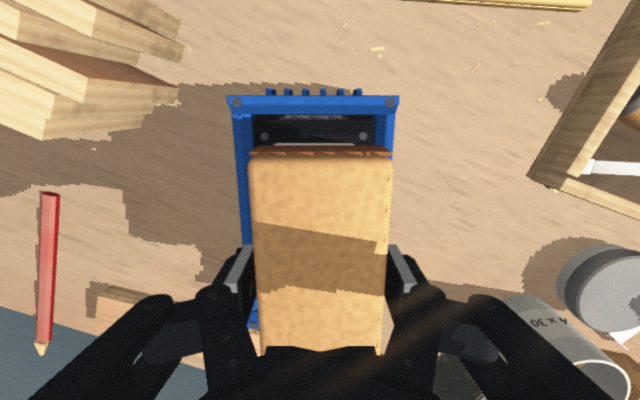

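View pics/s11z.png

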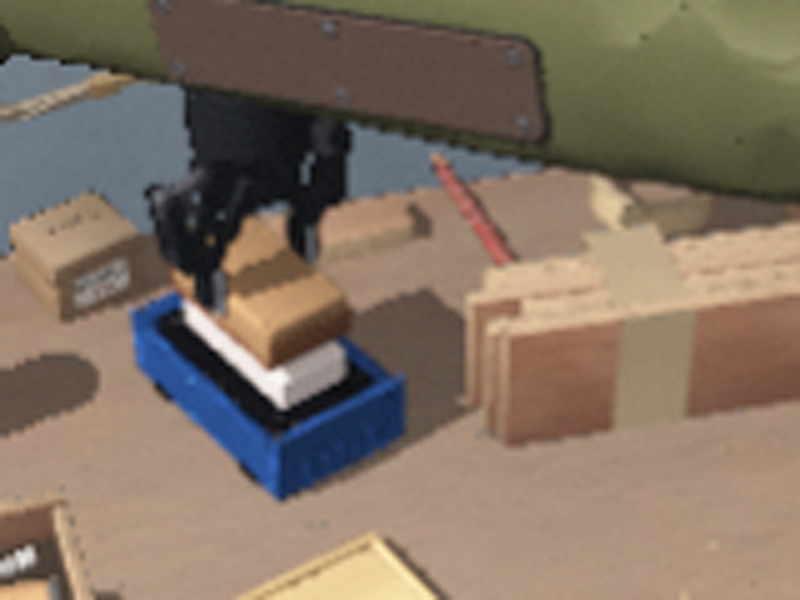

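```bash
python3 - <<'E'
from h import *
s,c=pickle.load(open("w11.pkl","rb"))
for p in[(249,160),(392,158)]:print("block top near",tool(onplane(p,s["position"][2]+21.4,s,c),s).round(1))
for p in[(228,96.5),(399,96.5)]:print("lamp end",tool(onplane(p,51,s,c),s).round(1))
E
python3 -m inch '[{"tx":-0.19,"ty":0.1,"tz":0,"wx":0,"wy":0,"wz":0,"hand":1},{"tx":-0.19,"ty":0.1,"tz":0,"wx":0,"wy":0,"wz":0,"hand":1},{"tx":0,"ty":0,"tz":0.4,"wx":0,"wy":0,"wz":0,"hand":1},{"tx":0,"ty":0,"tz":0.4,"wx":0,"wy":0,"wz":0,"hand":1},{"tx":0,"ty":0,"tz":0,"wx":0,"wy":0,"wz":0,"hand":1}]'
```

```text
block top near [-29.  -55.1 -21.5]
block top near [ 29.3 -55.8 -21.5]
lamp end [-54.6 -81.   45.8]
lamp end [ 47.1 -81.   45.9]
t: 17.98
position: [642.5, 169.0, 86.1]
orientation: [[-0.213, 0.977, -0.002], [0.977, 0.213, -0.0], [-0.0, -0.002, -1.0]]
ft_force: [-0.0, 0.7, -2.1]
width: 60.7
```

```bash
python3 -m inch '[{"tx":0,"ty":0.05,"tz":0.1,"wx":0,"wy":0,"wz":0,"hand":1},{"tx":0,"ty":0,"tz":0.1,"wx":0,"wy":0,"wz":0,"hand":1},{"tx":0,"ty":0,"tz":0.1,"wx":0,"wy":0,"wz":0,"hand":1},{"tx":0,"ty":0,"tz":0.1,"wx":0,"wy":0,"wz":0,"hand":1},{"tx":0,"ty":0,"tz":0,"wx":0,"wy":0,"wz":0,"hand":1}]' 120
```

```text
t: 18.4
position: [643.5, 169.4, 83.5]
orientation: [[-0.214, 0.977, -0.0], [0.977, 0.214, 0.0], [0.0, -0.0, -1.0]]
ft_force: [-0.2, 0.0, -0.0]
width: 60.1
```

```bash
python3 -m inch '[{"tx":0,"ty":0,"tz":0.1,"wx":0,"wy":0,"wz":0,"hand":1},{"tx":0,"ty":0,"tz":0.1,"wx":0,"wy":0,"wz":0,"hand":1},{"tx":0,"ty":0,"tz":0.1,"wx":0,"wy":0,"wz":0,"hand":1},{"tx":0,"ty":0,"tz":0,"wx":0,"wy":0,"wz":0,"hand":1},{"tx":0,"ty":0,"tz":0,"wx":0,"wy":0,"wz":0,"hand":1}]'
```

```text
t: 18.82
position: [643.9, 169.4, 81.2]
orientation: [[-0.214, 0.977, 0.001], [0.977, 0.214, 0.0], [0.0, 0.001, -1.0]]
ft_force: [-0.6, 0.1, 0.6]
width: 60.5
```

```bash
python3 -m inch '[{"tx":0,"ty":0,"tz":0.1,"wx":0,"wy":0,"wz":0,"hand":1},{"tx":0,"ty":0,"tz":0.1,"wx":0,"wy":0,"wz":0,"hand":1},{"tx":0,"ty":0,"tz":0.1,"wx":0,"wy":0,"wz":0,"hand":1},{"tx":0,"ty":0,"tz":0,"wx":0,"wy":0,"wz":0,"hand":1},{"tx":0,"ty":0,"tz":0,"wx":0,"wy":0,"wz":0,"hand":1}]'
```

```text
t: 19.23
position: [644.6, 169.5, 79.7]
orientation: [[-0.214, 0.977, 0.003], [0.977, 0.214, 0.001], [0.0, 0.003, -1.0]]
ft_force: [-1.1, -0.3, 6.6]
width: 60.3
```

```bash
python3 -m inch '[{"tx":0,"ty":0,"tz":0.1,"wx":0,"wy":0,"wz":0,"hand":1},{"tx":0,"ty":0,"tz":0.1,"wx":0,"wy":0,"wz":0,"hand":1},{"tx":0,"ty":0,"tz":0.1,"wx":0,"wy":0,"wz":0,"hand":1},{"tx":0,"ty":0,"tz":0,"wx":0,"wy":0,"wz":0,"hand":1},{"tx":0,"ty":0,"tz":0,"wx":0,"wy":0,"wz":0,"hand":1}]'
```

```text
t: 19.65
position: [645.3, 169.6, 78.1]
orientation: [[-0.214, 0.977, 0.005], [0.977, 0.214, 0.001], [-0.0, 0.005, -1.0]]
ft_force: [-1.6, -0.3, 9.2]
width: 60.3
```

```bash
python3 -m inch '[{"tx":0,"ty":0,"tz":0.1,"wx":0,"wy":0,"wz":0,"hand":1},{"tx":0,"ty":0,"tz":0.1,"wx":0,"wy":0,"wz":0,"hand":1},{"tx":0,"ty":0,"tz":0.1,"wx":0,"wy":0,"wz":0,"hand":1},{"tx":0,"ty":0,"tz":0.1,"wx":0,"wy":0,"wz":0,"hand":1},{"tx":0,"ty":0,"tz":0,"wx":0,"wy":0,"wz":0,"hand":1}]'
```

```text
t: 20.07
position: [643.4, 169.5, 70.6]
orientation: [[-0.214, 0.977, -0.0], [0.977, 0.214, 0.001], [0.001, -0.0, -1.0]]
ft_force: [0.5, -0.6, -1.8]
width: 60.1
```

```bash
python3 -m inch '[{"tx":0,"ty":0,"tz":0.1,"wx":0,"wy":0,"wz":0,"hand":1},{"tx":0,"ty":0,"tz":0.1,"wx":0,"wy":0,"wz":0,"hand":1},{"tx":0,"ty":0,"tz":0.1,"wx":0,"wy":0,"wz":0,"hand":1},{"tx":0,"ty":0,"tz":0.1,"wx":0,"wy":0,"wz":0,"hand":1},{"tx":0,"ty":0,"tz":0,"wx":0,"wy":0,"wz":0,"hand":1}]'
```

```text
t: 20.48
position: [643.5, 169.4, 69.7]
orientation: [[-0.214, 0.977, 0.001], [0.977, 0.214, -0.0], [-0.0, 0.001, -1.0]]
ft_force: [-9.5, -0.6, 13.9]
width: 60.4
```

Snap through: the TCP dropped to 70.6, and the force then rose at 69.7, which matches home. Press a little more to make sure both ends are seated.

```bash
python3 -m inch '[{"tx":0,"ty":0,"tz":0.1,"wx":0,"wy":0,"wz":0,"hand":1},{"tx":0,"ty":0,"tz":0.1,"wx":0,"wy":0,"wz":0,"hand":1},{"tx":0,"ty":0,"tz":0.1,"wx":0,"wy":0,"wz":0,"hand":1},{"tx":0,"ty":0,"tz":0,"wx":0,"wy":0,"wz":0,"hand":1},{"tx":0,"ty":0,"tz":0,"wx":0,"wy":0,"wz":0,"hand":1}]'; python3 -c "
from bench import robot
s=robot.state();print(s['ft_force'].round(1),s['ft_torque'].round(2))"
```

```text
t: 20.9
position: [643.7, 169.4, 69.6]
orientation: [[-0.215, 0.977, 0.002], [0.977, 0.215, -0.0], [-0.001, 0.002, -1.0]]
ft_force: [-15.5, 0.1, 26.3]
width: 60.5
[-15.5   0.1  26.3] [ 0.06  5.48 -0.05]
```

```bash
python3 -m inch '[{"tx":0,"ty":0,"tz":-0.4,"wx":0,"wy":0,"wz":0,"hand":1},{"tx":0,"ty":0,"tz":-0.6,"wx":0,"wy":0,"wz":0,"hand":1},{"tx":0,"ty":0,"tz":-2,"wx":0,"wy":0,"wz":0,"hand":1},{"tx":0,"ty":0,"tz":-4,"wx":0,"wy":0,"wz":0,"hand":1},{"tx":0,"ty":0,"tz":-4,"wx":0,"wy":0,"wz":0,"hand":1}]' && python3 -m inch '[{"tx":1.7,"ty":-3.2,"tz":0,"wx":0,"wy":0,"wz":0,"hand":1},{"tx":1.7,"ty":-3.2,"tz":0,"wx":0,"wy":0,"wz":0,"hand":1},{"tx":1.7,"ty":-3.2,"tz":0,"wx":0,"wy":0,"wz":0,"hand":1},{"tx":1.7,"ty":-3.2,"tz":0,"wx":0,"wy":0,"wz":0,"hand":1},{"tx":1.7,"ty":-3.2,"tz":0,"wx":0,"wy":0,"wz":0,"hand":1}]';python3 -c "
from h import *
s,c=shot('scene','s12')
im=c['image'];cv2.imwrite('pics/s12z.png',cv2.resize(im[150:240,230:350,::-1],None,fx=6.5,fy=6.5,interpolation=cv2.INTER_CUBIC))
s,c=shot('top','t12')
im=c['image'];cv2.imwrite('pics/t12z.png',cv2.resize(im[130:230,240:360,::-1],None,fx=6,fy=6,interpolation=cv2.INTER_CUBIC))"
```

```text
t: 21.32
position: [642.4, 168.8, 171.6]
orientation: [[-0.214, 0.977, -0.006], [0.977, 0.214, -0.003], [-0.001, -0.006, -1.0]]
ft_force: [0.7, 1.0, 0.7]
width: 60.1
t: 21.73
position: [467.4, 218.1, 172.4]
orientation: [[-0.213, 0.977, -0.002], [0.977, 0.213, -0.001], [-0.001, -0.002, -1.0]]
ft_force: [-0.3, 1.5, -0.1]
width: 60.5
```

View pics/s12z.png

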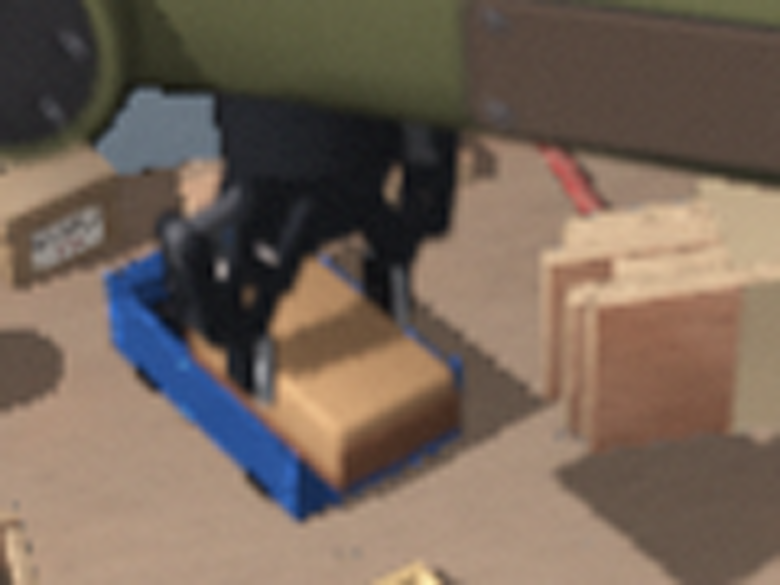

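View pics/t12z.png

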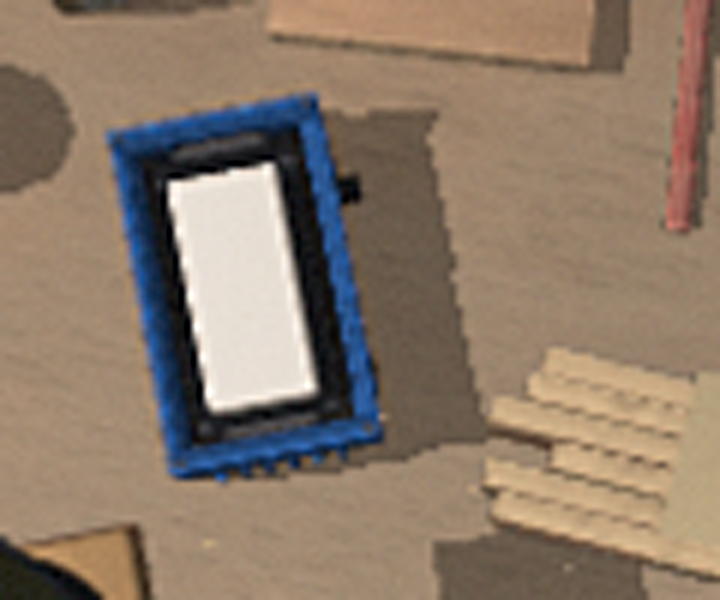

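The top view shows both dark spring catches lying over the flange ends, at (215,148) and (275,425) in the zoom. The scene view is hidden by the arm. Next: return the block.

```bash
python3 -m inch '[{"tx":1.4,"ty":-2.0,"tz":0,"wx":0,"wy":0,"wz":0,"hand":1},{"tx":1.4,"ty":-2.0,"tz":0,"wx":0,"wy":0,"wz":0,"hand":1},{"tx":0,"ty":0,"tz":0,"wx":0,"wy":0,"wz":-6.77,"hand":1},{"tx":0,"ty":0,"tz":0,"wx":0,"wy":0,"wz":-6.77,"hand":1},{"tx":0,"ty":0,"tz":0,"wx":0,"wy":0,"wz":-6.77,"hand":1}]' && python3 -m inch '[{"tx":0,"ty":0,"tz":0,"wx":0,"wy":0,"wz":-6.77,"hand":1},{"tx":0,"ty":0,"tz":0,"wx":0,"wy":0,"wz":-6.77,"hand":1},{"tx":0,"ty":0,"tz":0,"wx":0,"wy":0,"wz":-6.77,"hand":1},{"tx":0,"ty":0,"tz":0,"wx":0,"wy":0,"wz":-6.77,"hand":1},{"tx":0,"ty":0,"tz":0,"wx":0,"wy":0,"wz":-6.77,"hand":1}]' && python3 -m inch '[{"tx":0,"ty":0,"tz":0,"wx":0,"wy":0,"wz":-6.77,"hand":1},{"tx":0,"ty":0,"tz":0,"wx":0,"wy":0,"wz":-6.77,"hand":1},{"tx":0,"ty":0,"tz":0,"wx":0,"wy":0,"wz":-6.77,"hand":1},{"tx":0,"ty":0,"tz":0,"wx":0,"wy":0,"wz":-6.77,"hand":1},{"tx":0,"ty":0,"tz":0,"wx":0,"wy":0,"wz":-6.77,"hand":1}]'; python3 -m inch '[{"tx":0,"ty":0,"tz":2,"wx":0,"wy":0,"wz":0,"hand":1},{"tx":0,"ty":0,"tz":3,"wx":0,"wy":0,"wz":0,"hand":1},{"tx":0,"ty":0,"tz":3,"wx":0,"wy":0,"wz":0,"hand":1},{"tx":0,"ty":0,"tz":2,"wx":0,"wy":0,"wz":0,"hand":1},{"tx":0,"ty":0,"tz":0,"wx":0,"wy":0,"wz":0,"hand":1}]';  python3 -m inch '[{"tx":0,"ty":0,"tz":0,"wx":0,"wy":0,"wz":0,"hand":1},{"tx":0,"ty":0,"tz":0,"wx":0,"wy":0,"wz":0,"hand":1},{"tx":0,"ty":0,"tz":0,"wx":0,"wy":0,"wz":0,"hand":1},{"tx":0,"ty":0,"tz":0,"wx":0,"wy":0,"wz":0,"hand":1},{"tx":0,"ty":0,"tz":0,"wx":0,"wy":0,"wz":0,"hand":1}]'; python3 -c "
from h import *
shot('wrist','w13')"
```

```text
t: 22.25
position: [423.8, 237.1, 173.1]
orientation: [[-0.545, 0.838, -0.001], [0.838, 0.545, -0.001], [0.0, -0.001, -1.0]]
ft_force: [-0.4, -0.0, -0.9]
width: 60.3
t: 22.67
position: [424.2, 236.8, 172.8]
orientation: [[-0.919, 0.394, -0.001], [0.394, 0.919, -0.001], [0.001, -0.001, -1.0]]
ft_force: [0.3, 0.1, -2.5]
width: 60.6
t: 23.08
position: [424.2, 236.8, 172.8]
orientation: [[-0.983, -0.185, -0.001], [-0.185, 0.983, -0.001], [0.002, -0.001, -1.0]]
ft_force: [0.5, -0.2, -1.2]
width: 60.5
t: 23.5
position: [421.7, 234.7, 67.8]
orientation: [[-0.984, -0.179, -0.008], [-0.179, 0.984, -0.006], [0.009, -0.005, -1.0]]
ft_force: [-0.1, -0.9, -2.1]
width: 60.4
t: 23.92
position: [424.6, 237.5, 75.0]
orientation: [[-0.984, -0.18, 0.001], [-0.18, 0.984, 0.002], [-0.002, 0.001, -1.0]]
ft_force: [0.7, 0.8, -1.4]
width: 60.3
```

View pics/w13.png

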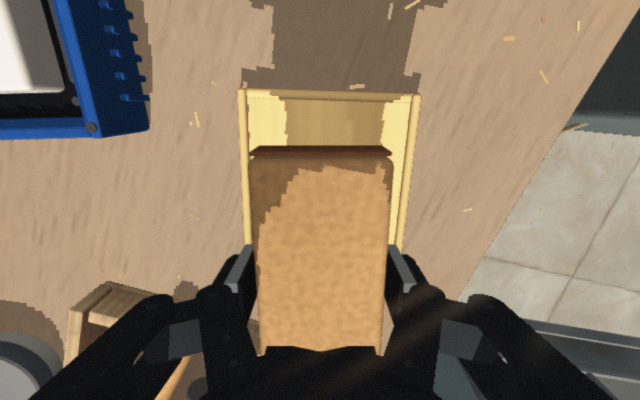

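```bash
python3 -m inch '[{"tx":0.28,"ty":-0.25,"tz":0,"wx":0,"wy":0,"wz":0,"hand":1},{"tx":0,"ty":0,"tz":2,"wx":0,"wy":0,"wz":0,"hand":1},{"tx":0,"ty":0,"tz":1.7,"wx":0,"wy":0,"wz":0,"hand":1},{"tx":0,"ty":0,"tz":1,"wx":0,"wy":0,"wz":0,"hand":1},{"tx":0,"ty":0,"tz":0.2,"wx":0,"wy":0,"wz":0,"hand":1}]' && python3 -m inch '[{"tx":0,"ty":0,"tz":0,"wx":0,"wy":0,"wz":0,"hand":1},{"tx":0,"ty":0,"tz":0,"wx":0,"wy":0,"wz":0,"hand":1},{"tx":0,"ty":0,"tz":0,"wx":0,"wy":0,"wz":0,"hand":1},{"tx":0,"ty":0,"tz":0,"wx":0,"wy":0,"wz":0,"hand":1},{"tx":0,"ty":0,"tz":0,"wx":0,"wy":0,"wz":0,"hand":1}]'
```

```text
t: 24.38
position: [420.7, 233.0, 22.8]
orientation: [[-0.984, -0.179, -0.003], [-0.179, 0.984, -0.002], [0.003, -0.002, -1.0]]
ft_force: [-0.8, 0.6, -0.6]
width: 60.2
t: 24.8
position: [422.1, 234.4, 25.5]
orientation: [[-0.984, -0.18, 0.001], [-0.18, 0.984, 0.001], [-0.001, 0.001, -1.0]]
ft_force: [0.2, -0.0, -0.8]
width: 60.5
```

```bash
python3 -m inch '[{"tx":0,"ty":0,"tz":0.2,"wx":0,"wy":0,"wz":0,"hand":1},{"tx":0,"ty":0,"tz":0.2,"wx":0,"wy":0,"wz":0,"hand":1},{"tx":0,"ty":0,"tz":0.1,"wx":0,"wy":0,"wz":0,"hand":1},{"tx":0,"ty":0,"tz":0.1,"wx":0,"wy":0,"wz":0,"hand":1},{"tx":0,"ty":0,"tz":0,"wx":0,"wy":0,"wz":0,"hand":1}]' && python3 -m inch '[{"tx":0,"ty":0,"tz":0.05,"wx":0,"wy":0,"wz":0,"hand":1},{"tx":0,"ty":0,"tz":0,"wx":0,"wy":0,"wz":0,"hand":1},{"tx":0,"ty":0,"tz":0,"wx":0,"wy":0,"wz":0,"hand":1},{"tx":0,"ty":0,"tz":0,"wx":0,"wy":0,"wz":0,"hand":1},{"tx":0,"ty":0,"tz":0,"wx":0,"wy":0,"wz":0,"hand":1}]'
```

```text
t: 25.22
position: [421.8, 234.0, 18.8]
orientation: [[-0.984, -0.18, -0.0], [-0.18, 0.984, -0.0], [0.0, -0.0, -1.0]]
ft_force: [0.6, -0.2, -1.2]
width: 60.6
t: 25.63
position: [421.8, 234.1, 18.7]
orientation: [[-0.984, -0.18, 0.0], [-0.18, 0.984, 0.0], [-0.0, 0.0, -1.0]]
ft_force: [-3.6, -1.5, 4.7]
width: 60.4
```

Floor contact at z=18.7, the same height as when I gripped it. Release and rise.

```bash
python3 -m inch '[{"tx":0,"ty":0,"tz":0,"wx":0,"wy":0,"wz":0,"hand":-0.5},{"tx":0,"ty":0,"tz":0,"wx":0,"wy":0,"wz":0,"hand":-0.65},{"tx":0,"ty":0,"tz":0,"wx":0,"wy":0,"wz":0,"hand":-0.8},{"tx":0,"ty":0,"tz":0,"wx":0,"wy":0,"wz":0,"hand":-0.8},{"tx":0,"ty":0,"tz":0,"wx":0,"wy":0,"wz":0,"hand":-0.8}]' 40 && python3 -m inch '[{"tx":0,"ty":0,"tz":-1,"wx":0,"wy":0,"wz":0,"hand":-0.8},{"tx":0,"ty":0,"tz":-3,"wx":0,"wy":0,"wz":0,"hand":-0.8},{"tx":0,"ty":0,"tz":-4,"wx":0,"wy":0,"wz":0,"hand":-0.8},{"tx":0,"ty":0,"tz":-4,"wx":0,"wy":0,"wz":0,"hand":-0.8},{"tx":0,"ty":0,"tz":-4,"wx":0,"wy":0,"wz":0,"hand":-0.8}]' && python3 -m inch '[{"tx":0,"ty":0,"tz":-3,"wx":0,"wy":0,"wz":0,"hand":-1},{"tx":-2,"ty":-3,"tz":0,"wx":0,"wy":0,"wz":0,"hand":-1},{"tx":-2,"ty":-3,"tz":0,"wx":0,"wy":0,"wz":0,"hand":-1},{"tx":-2,"ty":-3,"tz":0,"wx":0,"wy":0,"wz":0,"hand":-1},{"tx":0,"ty":0,"tz":0,"wx":0,"wy":0,"wz":0,"hand":-1}]';python3 -c "
from h import *
shot('wrist','w14');
s,c=shot('scene','s14')
im=c['image'];cv2.imwrite('pics/s14z.png',cv2.resize(im[150:300,230:430,::-1],None,fx=4,fy=4,interpolation=cv2.INTER_CUBIC))
s,c=shot('top','t14')"
```

```text
t: 26.05
position: [421.8, 234.0, 18.2]
orientation: [[-0.984, -0.18, -0.0], [-0.18, 0.984, 0.0], [0.0, 0.0, -1.0]]
ft_force: [0.5, -0.2, 0.1]
width: 77.1
t: 26.47
position: [421.6, 233.6, 181.0]
orientation: [[-0.984, -0.18, 0.001], [-0.18, 0.984, 0.0], [-0.001, 0.0, -1.0]]
ft_force: [0.9, 1.0, 0.3]
width: 76.8
t: 26.88
position: [499.4, 152.6, 208.8]
orientation: [[-0.984, -0.175, 0.0], [-0.175, 0.984, -0.001], [-0.0, -0.001, -1.0]]
ft_force: [-0.9, 0.6, 0.4]
width: 85.6
```

View pics/w14.png

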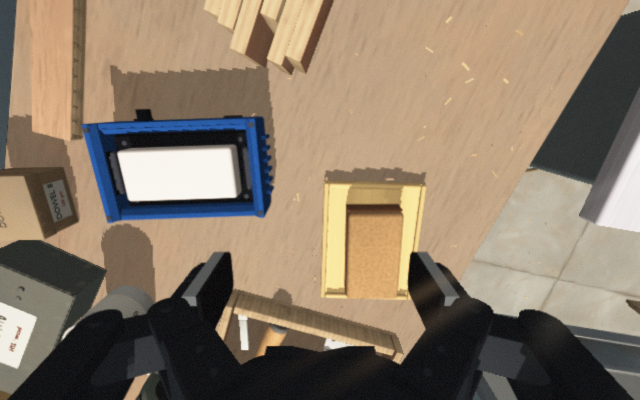

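View pics/s14z.png

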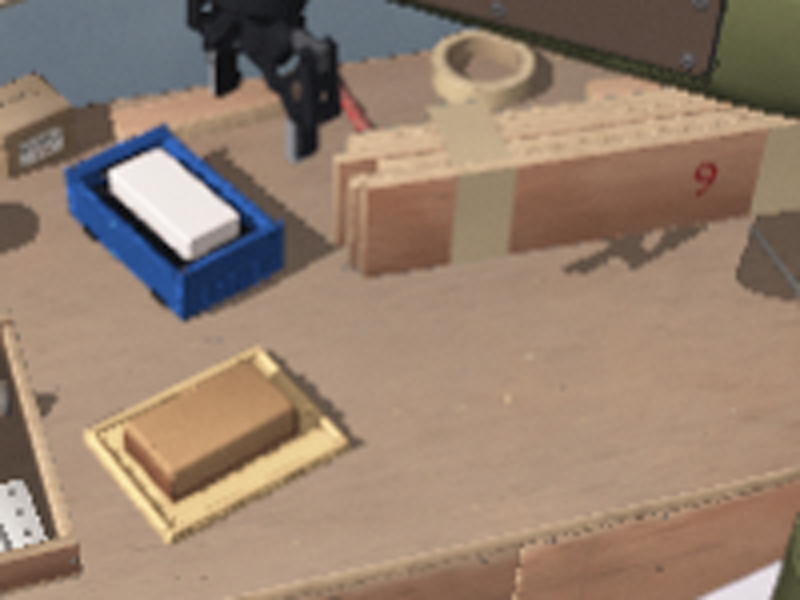

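View pics/t14.png

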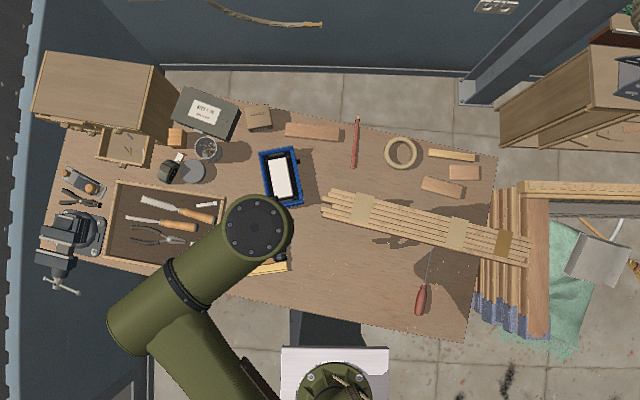

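The block is flat in the tray and the lens sits deep in the lamp. Now a height check of the lens across views, end by end.

```bash
python3 - <<'E'
from h import *
for n,roi in(("w14",(112,140,242,205)),("t14",(262,150,302,205)),("w7",(280,100,365,250))):
    s,c=pickle.load(open(n+".pkl","rb"));im=c["image"];hsv=cv2.cvtColor(im,cv2.COLOR_RGB2HSV);H,S,V=cv2.split(hsv)
    b=blob(((S<70)&(V>190)).astype(np.uint8),roi)
    for z in(57,63.5,70):print(n,z,rect([onplane(p,z,s,c) for p in b]))
im=pickle.load(open("w14.pkl","rb"))[1]["image"]
cv2.imwrite("pics/w14z.png",cv2.resize(im[105:225,75:275,::-1],None,fx=4,fy=4,interpolation=cv2.INTER_CUBIC))
E
```

```text
w14 57 [640.1 169.6 110.6  50.6  12.2]
w14 63.5 [637.3 167.5 108.2  49.5  12.2]
w14 70 [634.5 165.5 105.7  48.3  12.2]
t14 57 [641.5 169.5 109.9  50.3  12.1]
t14 63.5 [640.7 169.  109.3  50.   12.1]
t14 70 [639.8 168.4 108.6  49.7  12.1]
w7 57 [647.6 171.  116.5  53.6  12.5]
w7 63.5 [645.9 170.6 114.   52.5  12.5]
w7 70 [644.2 170.2 111.5  51.3  12.5]
```

View pics/w14z.png

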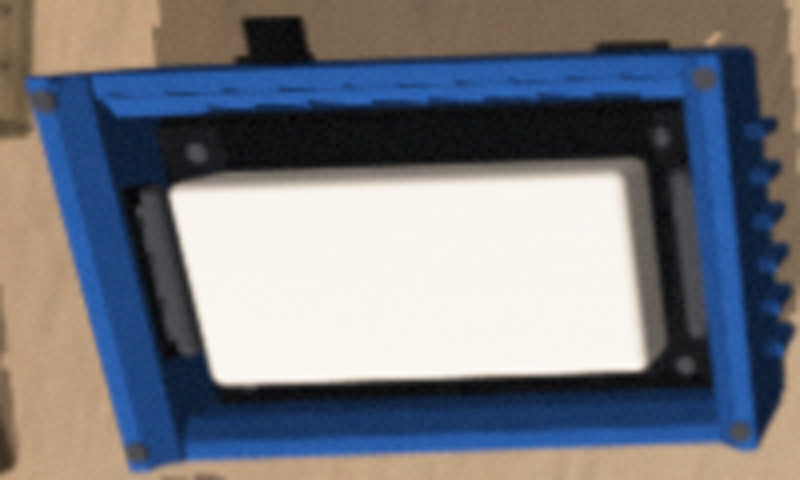

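Both catches stand over the flange, at (165,270) and (688,250) in the zoom. The lens size matches the home height of 57, not 70. Hand in.

```bash
python3 -c "
from bench import robot
print(robot.close_job(), robot.state()['t'])"
```

```text
the job is handed in; nothing more can be done
the job is handed in; nothing more can be done
```

The job is done and handed in at about 27 s; no verdict was reported.

- **Cover laid in:** I set the cover on the two catches and let go at first contact, at about 1 N. After letting go it lay level, with its lens top at the resting height of about 70 mm.
- **Pressed home:** I pressed straight down with the cork block. It gave way somewhere above 9 N, then stopped firmly at the predicted seat height under 26 N. At that stop I also saw about 15 N of sideways force, which I put down to friction.
- **Block returned:** The block is back flat in its tray, released at the same height I gripped it and a couple of millimetres nearer the middle of the tray than where it started.

The last pictures show both catches standing over the flange ends. The lens looked level, and its size matched the home height of 57 mm in the wrist view. The top and wrist views agree on the cover's position to about 1.5 mm. The top view could not settle the height by itself, because the size changes too little from up there. By eye, the tape roll, pencil and other loose items in view look where they were. Half of the bench near the tool tray was hidden by the arm in the final top view.

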